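# Dress the milling arbor

### The job

Dress the stub arbor standing in the fixture: slide onto it, from the shoulder up, first the thick collar, then the wide cutter, then the thin collar, and the slotting cutter on top, each sitting flat and fully home on the one below. Lower each one all the way down before you let go; dropping it down the arbor chips the edges. Leave the nut, the big collar, the box of bolts, the spanner and the mug where they are.

Things in the scene. Friction and masses are not known exactly. Their poses are not given: they have to be found in the camera images.
- thick_collar: Thick spacing collar: plain bright steel ring lying flat, 42 mm outside diameter, 28 mm bore, 20 mm high, about 120 g. Its origin is the centre of its underside as it lies flat, z up the axis; it looks the same either way up and at any yaw.
- wide_cutter: Wide milling cutter: steel disc lying flat with ten coarse teeth round the rim, 50 mm over the teeth, 28 mm bore, 14 mm high (all through), about 160 g. Its origin is the centre of its underside as it lies flat, z up the axis; it looks the same either way up and at any yaw. To be held by the teeth.
- thin_collar: Thin spacing collar: plain bright steel ring lying flat, 38 mm outside diameter, 28 mm bore, 8 mm high, about 35 g. Its origin is the centre of its underside as it lies flat, z up the axis; it looks the same either way up and at any yaw.
- slotting_cutter: Slotting cutter, the largest disc: steel, lying flat, with 24 fine teeth, 60 mm over the teeth, 28 mm bore, 10 mm high, about 160 g. Its origin is the centre of its underside as it lies flat, z up the axis; it looks the same either way up and at any yaw. To be held by the teeth.
- arbor: Stub arbor, nose up, fixed in a grey fixture (foot 110 mm square, housing 86 mm across, lever 66 mm out on its -y side, 75 mm high). Heights from its origin (on the axis, at bench level; z up): shoulder top 80, 40 across; seat 26 in diameter to 124; cone to 128; threaded end 20 in diameter to 140. Bores clear the end by 4 mm all round, the seat by 1. Stacked undersides: 80, 100, 114, 122.
- nut: Bystander: the arbor's hexagon nut, dark steel, 36 mm across flats, 14 mm high. Origin: centre of its underside.
- big_collar: Bystander: a collar for a larger arbor, plain steel ring 56 mm outside, 41 mm bore, 12 mm high; not for this job. Origin: centre of its underside.
- bolt_box: Bystander: open blue box of bolts, 90 x 62 mm, 36 mm high, 0.45 kg. Origin: centre of its underside, x along its length.
- spanner: Bystander: open-ended spanner lying flat, about 210 mm long, at the left of the bench. Its origin is on the shank at bench height, x along its length.
- mug: Bystander: white mug, 80 mm across, 95 mm high, with a handle, at the right of the bench. Origin: centre of its underside.

How it is judged:
By the outcome, as a careful person would: the job done as asked, in the order asked, and still so for the second after the job is handed in, with the robot touching nothing.
It also fails if it takes over 115 s, if anything falls off the work surface, if the arm or the gripper's body presses on something with over 40 N, if the wrist force passes 120 N, or if a joint passes its speed limit or range.

### The arm

A 6-joint arm with a two-finger parallel gripper is mounted at the origin on the work surface. World frame = base frame: x ahead of the robot, y to its left, z up, the work surface at z = 0. Lengths are in m, angles in rad, forces in N, time in s.
With the tool pointing down it reaches from about 0.225 to 0.725 m from the base axis. Payload 3.1 kg.
Tool frame: the origin (TCP) lies between the finger pads; the fingertips stand r.tip_extent ahead of it and the grasp point (between the pads) lies 11 mm behind it (r.tip_extent is the distance from the TCP to the fingertips, in m); z points along the fingers, y is the line along which they close (so a half turn about z gives the same grasp; the last joint's range is limited). The gripper opens to 85 mm and grips with 20 to 120 N. Pads are 22 mm wide; open, the fingers measure 114 mm over their backs; the gripper's body (76 mm by 85 mm) begins 54 mm behind the grasp point. The pads swing forward as they close: fully open they stand 13 mm farther back than shut.
Start: joints at [-1.289, 0.048, 0.099, 1.622, 0, 1.443], TCP at [0.209, -0.482, 0.239] pointing down, gripper open.
Joint ranges: [-2.91, 2.91], [-0.99, 1.94], [-1.21, 1.42], [-2.12, 2.29], [-1.49, 1.47], [-3.14, 3.14]. Speed limits (rad/s): [2.79, 2.79, 3.14, 3.14, 3.14, 3.14].

### API

Orientations are given as a rotation vector (axis times angle).
In Python, from station import r gives the robot as it stands.
- The arm moves only by the tool servo_tool, never from a script. Its argument "moves" is one flat list of numbers, 7 for each row, row after row: the turn, a rotation vector about the tool's x, y, z in units of 5 degrees (1.0 is 5 degrees), then the shift along the tool's x, y, z in units of 25 mm (1.0 is 25 mm), then the opening, from 0 (shut) to 1 (fully open). A call has exactly 8 rows; each row shifts and turns the commanded pose from where the row before left it, along the tool's axes as they then stand; what a row does not reach is not made up. A row lasts 1/10 s, in which the tool goes at most 50 mm and 8.59 degrees, less where a joint would pass 70% of its speed; a pose out of reach is approached as far as the arm can. A call is refused whole if a number of a shift passes 1 or a number of a turn 1, either way. A call with a gripper value outside its range is refused whole. The fingers move at their own pace and stop on an object; "newtons" is the grip in N (left out, the last holds). Time passes only in rows, so rows that do not move let the fingers close, or fill a call up. It gives the time, the measured TCP pose, the force, the opening and the grip force at its end, in the units of the state.
- r.observe(): the state, without advancing time (a new reading comes with each control period).
- r.grab_frame(name): name is "side" or "top" or "wrist"; returns the picture (420x560x3 uint8, red, green, blue); there is no depth.
- r.camera_info(name): a dict with "fx", "fy", "cx", "cy" (pixels), "extrinsics" (4x4, takes a point from camera to world coordinates); the wrist camera has in their place "T_tool_cam" (4x4, takes a point from camera to tool coordinates, whose origin is the TCP and whose axes are the flange's). Camera axes: x right, y up, looking along -z (the intrinsics and any distortion apply to the point x, -y, -z); pixel columns grow to the right and rows downward; lengths in m; the calibration is good to about 2 mm. The wrist camera is an equidistant fisheye: a pixel r from the principal point sees the ray r / f radians off the axis. A picture is of the moment at which its call begins: read the wrist's pose just before it. camera_info takes no time and is no camera call.
- r.close_job(): hands the job in; it is judged then, once.
The state is a dict: "time_s": time; "joint_positions": joint angles; "joint_velocities": joint speeds; "tau": joint torques, N m; "position": TCP position; "tcp_rot": TCP orientation; "wrist_force": force on the tool from outside, world axes, zero at the start; "wrist_torque": the same for the moment, N m; "opening": finger opening in m; "gripper_force": force on a finger pad.
Only numpy, scipy, OpenCV 4.12 (cv2) and the standard library are available. Lean on these libraries where they do the work, as an engineer would, in place of code of your own. Each camera call takes 0.05 s, during which the arm holds its last target. There are 200 camera calls.

## Working session

There is one attempt and no reset: what is moved stays moved. The work goes in short steps, Python scripts to look and compute and a tool call to move; the robot and the scene stay as the last step left them, time stands still between calls to the robot, and variables do not carry over. Pictures are saved under pics/ and viewed, at most 14 in all, crops included, and the job is handed in when it is done.

Besides the shell and the picture viewer there is one more tool, called after "Call:" by a JSON object that holds its "method" and its "body", one argument or row to a line. servo_tool: Moves the arm, as the interface text tells. Its arguments: {"type":"object","properties":{"moves":{"type":"array"},"newtons":{"type":"number"}},"required":["moves"]}

```bash
mkdir -p pics; ls
cat > h.py <<'E'
import numpy as np, cv2
from scipy.spatial.transform import Rotation as R
from station import r
def save(name, fn):
    im=r.grab_frame(name); cv2.imwrite('pics/'+fn,im[:,:,::-1]); return im
E
python3 - <<'E'
from h import *
print(r.observe()); print(r.tip_extent)
for n in ("side","top","wrist"):
    print(n,r.camera_info(n)); save(n,n+'0.png')
E
```

```text
pics
{'time_s': 0.0, 'joint_positions': array([-1.28882177e+00,  4.87331454e-02,  9.75650664e-02,  1.62197883e+00,
       -4.39783942e-06,  1.44301520e+00]), 'joint_velocities': array([-0.0014881 , -0.00054946, -0.00046348, -0.00179564,  0.00091886,
       -0.00082381]), 'tau': array([ 1.95713933e-04, -3.38783026e+01,  3.20015323e+01,  2.04284006e-02,
        6.31406965e-05, -1.37375817e-07]), 'position': array([ 0.20898172, -0.48096535,  0.23810985]), 'tcp_rot': array([-3.07359463e+00, -6.38672623e-01,  2.91051176e-04]), 'wrist_force': array([-0.80614838, -0.78095885, -0.50434186]), 'wrist_torque': array([ 0.0223111 , -0.02093369, -0.02039014]), 'gripper_force': 0.0, 'opening': 0.08558597091530197}
0.008
side {'fx': 403.79432218384864, 'fy': 403.79432218384864, 'cx': 270.6587146877308, 'cy': 213.6963079568726, 'extrinsics': array([[ 0.98126629,  0.15109412, -0.11952837,  0.40580579],
       [-0.19261224,  0.75612534, -0.62543985, -0.70349448],
       [-0.00412186,  0.63674567,  0.77106288,  0.86647183],
       [ 0.        ,  0.        ,  0.        ,  1.        ]])}
top {'fx': 405.91
[... 209 characters left out ...]
1,  6.59218375e-03, -2.03800520e-03,
        -3.63681803e-02],
       [-7.61454085e-04,  1.88128678e-01,  9.82144094e-01,
         1.30022888e+00],
       [ 0.00000000e+00,  0.00000000e+00,  0.00000000e+00,
         1.00000000e+00]])}
wrist {'fx': 325.19226210127806, 'fy': 325.19226210127806, 'cx': 276.95434926095663, 'cy': 210.6366749477513, 'T_tool_cam': array([[-6.74579673e-04,  9.58783343e-01,  2.84137373e-01,
         7.27589441e-02],
       [ 9.99999669e-01,  7.75918866e-04, -2.44102468e-04,
         1.20998022e-03],
       [-4.54508929e-04,  2.84137114e-01, -9.58783549e-01,
        -1.35109581e-01],
       [ 0.00000000e+00,  0.00000000e+00,  0.00000000e+00,
         1.00000000e+00]])}
```

View pics/side0.png

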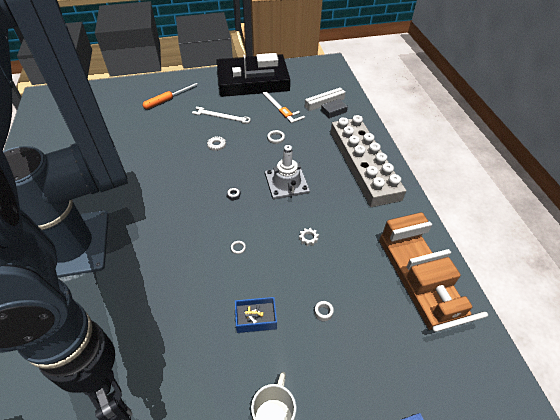

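View pics/top0.png

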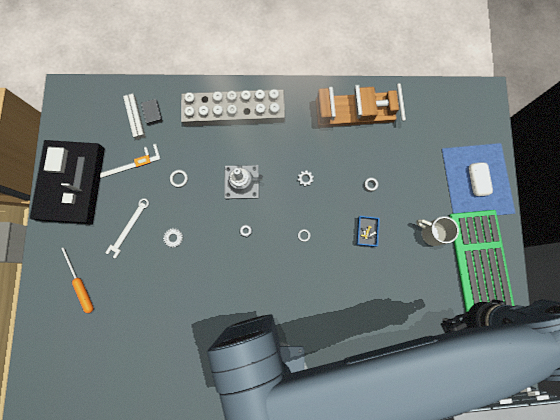

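The side and top views show these parts (top-view pixels):
- Slotting cutter at (173,237)
- Big collar at (178,178)
- Arbor at (240,180)
- Wide cutter at (306,178)
- Thick collar at (371,184)
- Thin collar at (304,236)
- Nut at (245,231) and bolt box at (367,231)

Next I'll triangulate them.

```bash
cat >> h.py <<'E'
def ray(cam,u,v,pos=None,rot=None):
    c=r.camera_info(cam)
    x,y=(u-c['cx'])/c['fx'],(v-c['cy'])/c['fy']
    if cam=='wrist':
        t=np.hypot(x,y); s=np.sin(t)/t if t>1e-9 else 1.
        d=np.array([x*s,-y*s,-np.cos(t)])
        T=np.eye(4); T[:3,:3]=R.from_rotvec(rot).as_matrix(); T[:3,3]=pos; T=T@c['T_tool_cam']
    else: d=np.array([x,-y,-1]); T=c['extrinsics']
    d=T[:3,:3]@d
    return T[:3,3],d/np.linalg.norm(d)
def tri(rays):
    A=np.zeros((3,3)); b=np.zeros(3)
    for o,d in rays:
        P=np.eye(3)-np.outer(d,d); A+=P; b+=P@o
    p=np.linalg.solve(A,b)
    return p,[np.linalg.norm(np.cross(p-o,d))*1000 for o,d in rays]
def onz(ry,z):
    o,d=ry; return o+d*(z-o[2])/d[2]
def proj(cam,p,pos=None,rot=None):
    c=r.camera_info(cam)
    if cam=='wrist':
        T=np.eye(4); T[:3,:3]=R.from_rotvec(rot).as_matrix(); T[:3,3]=pos; T=T@c['T_tool_cam']
    else: T=c['extrinsics']
    q=(np.asarray(p)-T[:3,3])@T[:3,:3]; q=q*[1,-1,-1]
    if cam=='wrist':
        rho=np.hypot(q[0],q[1]); k=np.arctan2(rho,q[2])/max(rho,1e-9)
    else: k=1/q[2]
    return np.array([c['cx']+c['fx']*q[0]*k, c['cy']+c['fy']*q[1]*k])
def blob(im,u,v,w=22,th=None):
    """centroid and box of the filled bright blob nearest (u,v)"""
    g=cv2.cvtColor(im,cv2.COLOR_RGB2GRAY); u,v=int(u),int(v)
    c=cv2.GaussianBlur(g[v-w:v+w,u-w:u+w],(3,3),0)
    t,m=cv2.threshold(c,th or 0,255,cv2.THRESH_BINARY|(0 if th else cv2.THRESH_OTSU))
    cs,_=cv2.findContours(m,cv2.RETR_EXTERNAL,cv2.CHAIN_APPROX_NONE)
    k=max(cs,key=cv2.contourArea); M=cv2.moments(k); x,y,bw,bh=cv2.boundingRect(k)
    return np.array([M['m10']/M['m00']+u-w,M['m01']/M['m00']+v-w]),(bw,bh),cv2.contourArea(k),t
E
python3 - <<'E'
from h import *
s=cv2.imread('pics/side0.png')[:,:,::-1]; t=cv2.imread('pics/top0.png')[:,:,::-1]
P={'slot':((217,143),(173,237)),'big':((276,136),(178,178)),'wide':((308,236),(306,178)),'thick':((324,311),(371,184)),'thin':((238,247),(304,236)),'nut':((233,194),(245,231))}
for n,(a,b) in P.items():
    A=blob(s,*a,w=14);B=blob(t,*b,w=14)
    p,e=tri([ray('side',*A[0]),ray('top',*B[0])])
    print(n,A[0].round(1),A[1],B[0].round(1),B[1],p.round(4),np.round(e,1))
c=s[100:280,190:350]; d=t[150:265,150:390]
cv2.imwrite('pics/c0.png',np.vstack([cv2.resize(s[130:205,250:330],(640,600))[:,:,::-1]]))
E
```

```text
slot [215.8 142.2] (18, 13) [172.5 237.4] (19, 18) [0.4231 0.3252 0.0052] [0.2 0.2]
big [275.7 135.5] (18, 12) [178.1 177.8] (18, 17) [0.6196 0.318  0.0065] [0. 0.]
wide [308.7 235.3] (20, 15) [305.4 177.5] (15, 16) [ 0.6227 -0.1003  0.0094] [0.1 0.1]
thick [323.9 309. ] (19, 17) [371.2 183.6] (13, 12) [ 0.6026 -0.3141  0.0146] [0.3 0.3]
thin [237.8 246.5] (15, 14) [303.8 234.8] (13, 13) [ 0.4346 -0.0951  0.0034] [0. 0.]
nut [233.  191.8] (13, 9) [245.2 229.9] (11, 11) [0.4482 0.0926 0.0101] [0.3 0.3]
```

View pics/c0.png

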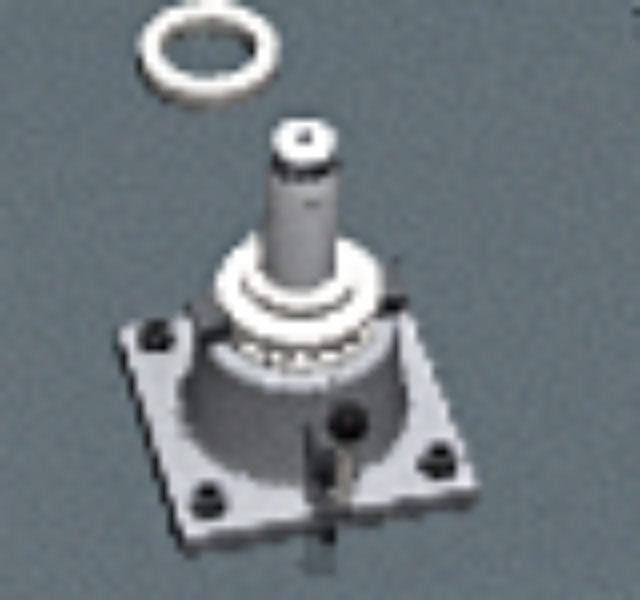

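The arbor's nose is at about side pixel (288,147) and its lever points toward -y. The rings triangulate cleanly. I'll move to above the thick collar, turning the tool so that it closes along world x.

Call:
{"method": "servo_tool", "body": {
  "moves": [0, 0, -1, 0, 0, 0.3, 1, 0, 0, -1, 0, 0, 0.3, 1, 0, 0, -1, 0, 0, 0.3, 1, 0, 0, -1, 0, 0, 0.3, 1, 0, 0, -1, 0, 0, 0.3, 1, 0, 0, -1, 0, 0, 0.3, 1, 0, 0, -1, 0, 0, 0.3, 1, 0, 0, -1, 0, 0, 0.3, 1],
  "newtons": 40
}}

```text
time_s: 0.95
position: [0.2091, -0.4812, 0.1785]
tcp_rot: [-2.668, -1.657, -0.0]
wrist_force: [1.0, -0.1, 0.4]
opening: 0.0853
gripper_force: 0.0
```

Call:
{"method": "servo_tool", "body": {
  "moves": [0, 0, -1, 0, 0, 0.3, 1, 0, 0, -1, 0, 0, 0.3, 1, 0, 0, -1, 0, 0, 0, 1, 0, 0, -1, 0, 0, 0, 1, 0, 0, -1, 0, 0, 0, 1, 0, 0, -0.3, 0, 0, 0, 1, 0, 0, 0, 0.4, 1, 0, 1, 0, 0, 0, 0.4, 1, 0, 1]
}}

```text
time_s: 1.75
position: [0.2592, -0.4615, 0.164]
tcp_rot: [-2.225, -2.217, -0.0]
wrist_force: [0.2, 0.1, 0.5]
opening: 0.0856
gripper_force: 0.0
```

Call:
{"method": "servo_tool", "body": {
  "moves": [0, 0, 0, 0.4, 1, 0, 1, 0, 0, 0, 0.4, 1, 0, 1, 0, 0, 0, 0.4, 1, 0, 1, 0, 0, 0, 0.4, 1, 0, 1, 0, 0, 0, 0.4, 1, 0, 1, 0, 0, 0, 0.4, 1, 0, 1, 0, 0, 0, 0.4, 1, 0, 1, 0, 0, 0, 0.4, 1, 0, 1]
}}

```text
time_s: 2.55
position: [0.4601, -0.381, 0.164]
tcp_rot: [-2.223, -2.219, 0.0]
wrist_force: [0.1, -1.1, 0.2]
opening: 0.0856
gripper_force: 0.0
```

Call:
{"method": "servo_tool", "body": {
  "moves": [0, 0, 0, 0.5, 1, 0, 1, 0, 0, 0, 0.5, 1, 0, 1, 0, 0, 0, 0.4, 1, 0, 1, 0, 0, 0, 0.4, 1, 0, 1, 0, 0, 0, 0.4, 1, 0, 1, 0, 0, 0, 0.5, 0.7, 0, 1, 0, 0, 0, 0, 0, 0, 1, 0, 0, 0, 0, 0, 0, 1]
}}

```text
time_s: 3.35
position: [0.6017, -0.3138, 0.1637]
tcp_rot: [-2.221, -2.221, 0.001]
wrist_force: [-0.2, -0.7, -0.4]
opening: 0.0856
gripper_force: 0.0
```

```bash
cat >> h.py <<'E'
def state():
    o=r.observe(); M=R.from_rotvec(o['tcp_rot']).as_matrix()
    print('t',round(o['time_s'],2),'pos',o['position'].round(4),'yawx',np.degrees(np.arctan2(M[1,0],M[0,0])).round(2),'zax',M[:,2].round(4),'F',o['wrist_force'].round(1),'open',round(o['opening'],4),'grip',round(o['gripper_force'],1),'j',o['joint_positions'].round(2),'tip',r.tip_extent)
    return o['position'],o['tcp_rot']
def togo(p,rot,tgt):
    print('togo units (x,y,z tool)',((R.from_rotvec(rot).as_matrix().T@(np.asarray(tgt)-p))/0.025).round(2))
E
python3 - <<'E'
from h import *
p,q=state(); save('wrist','w1.png')
togo(p,q,[0.6026,-0.3141,0.14])
print(proj('wrist',[0.6026,-0.3141,0.02],p,q))
E
```

```text
t 3.35 pos [ 0.6017 -0.3138  0.1637] yawx 90.0 zax [-1.3e-03  1.0e-04 -1.0e+00] F [-0.2 -0.7 -0.4] open 0.0856 grip 0.0 j [-0.58  0.46  0.44  1.55 -0.    0.99] tip 0.008
togo units (x,y,z tool) [-0.01  0.04  0.95]
[277.20430066 198.62035788]
```

View pics/w1.png

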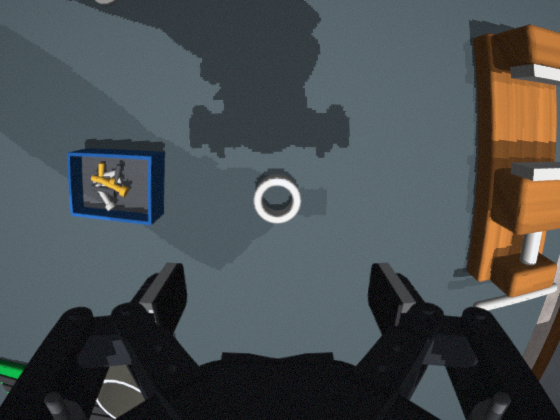

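The wrist view shows the thick collar's top face centred at about (277,200), within 2 px of the prediction, with the bolt box at left. I'll descend, measuring it again from a second height.

Call:
{"method": "servo_tool", "body": {
  "moves": [0, 0, 0, 0, 0, 0.5, 1, 0, 0, 0, 0, 0, 0.5, 1, 0, 0, 0, 0, 0, 0.5, 1, 0, 0, 0, 0, 0, 0.5, 1, 0, 0, 0, 0, 0, 0.5, 1, 0, 0, 0, 0, 0, 0, 1, 0, 0, 0, 0, 0, 0, 1, 0, 0, 0, 0, 0, 0, 1]
}}

```text
time_s: 4.2
position: [0.6022, -0.3144, 0.1027]
tcp_rot: [2.221, 2.22, 0.0]
wrist_force: [0.5, 0.4, 0.5]
opening: 0.0857
gripper_force: 0.0
```

Run:
```python
from h import *
i1=cv2.imread('pics/w1.png')[:,:,::-1]
b1=blob(i1,277,200,30,150)
p1,q1=np.array([0.6017,-0.3138,0.1637]),np.array([-2.221,-2.221,0.001])
p,q=state(); i2=save('wrist','w2.png')
c=proj('wrist',[0.6026,-0.3141,0.02],p,q); b2=blob(i2,*c,45,150)
print(b1,b2,c)
P,e=tri([ray('wrist',*b1[0],p1,q1),ray('wrist',*b2[0],p,q)]); print(P,e)
print(onz(ray('wrist',*b1[0],p1,q1),.02),onz(ray('wrist',*b2[0],p,q),.02))
togo(p,q,[*onz(ray('wrist',*b2[0],p,q),.02)[:2],0.012])
# arbor
s=ray('side',288,147.2); a=onz(s,.14); print('arbor',a,proj('top',a))
```

```text
t 4.2 pos [ 0.6022 -0.3144  0.1027] yawx 89.98 zax [ 1.3e-03 -8.0e-04 -1.0e+00] F [0.5 0.4 0.5] open 0.0857 grip 0.0 j [-0.58  0.46  0.32  1.43 -0.    0.99] tip 0.008
(array([276.8949558 , 200.37545502]), (47, 46), 1602.5, 150.0) (array([275.68961083, 221.27011844]), (59, 55), 2462.5, 150.0) [276.0340568  219.21704531]
[ 0.60239074 -0.31592114  0.01911029] [np.float64(0.03993230182073833), np.float64(0.03993230182055923)]
[ 0.6024323  -0.31568895  0.02      ] [ 0.60235417 -0.31562363  0.02      ]
togo units (x,y,z tool) [-0.04  0.    3.63]
arbor [0.60917957 0.10507201 0.14      ] [238.1436072  170.30070653]
```

Call:
{"method": "servo_tool", "body": {
  "moves": [0, 0, 0, -0.04, 0, 0.6, 1, 0, 0, 0, 0, 0, 0.6, 0.9, 0, 0, 0, 0, 0, 0.6, 0.8, 0, 0, 0, 0, 0, 0.6, 0.8, 0, 0, 0, 0, 0, 0.6, 0.8, 0, 0, 0, 0, 0, 0.4, 0.8, 0, 0, 0, 0, 0, 0.3, 0.8, 0, 0, 0, 0, 0, 0, 0.8]
}}

```text
time_s: 5.05
position: [0.6008, -0.3146, 0.0075]
tcp_rot: [-2.22, -2.219, 0.001]
wrist_force: [-0.5, -0.6, 0.1]
opening: 0.0683
gripper_force: 0.0
```

Call:
{"method": "servo_tool", "body": {
  "moves": [0, 0, 0, 0, 0, 0, 0.7, 0, 0, 0, 0, 0, 0, 0.6, 0, 0, 0, 0, 0, 0, 0.5, 0, 0, 0, 0, 0, 0, 0.4, 0, 0, 0, 0, 0, 0, 0.3, 0, 0, 0, 0, 0, 0, 0.3, 0, 0, 0, 0, 0, 0, 0.3, 0, 0, 0, 0, 0, 0, 0.3]
}}

```text
time_s: 5.85
position: [0.6025, -0.3157, 0.0107]
tcp_rot: [2.22, 2.219, 0.001]
wrist_force: [0.0, 0.0, 6.3]
opening: 0.0398
gripper_force: 41.5
```

Run:
```python
from h import *
p,q=state(); save('side','s1.png'); i=save('wrist','w3.png')
```

```text
t 5.85 pos [ 0.6025 -0.3157  0.0107] yawx 89.98 zax [ 0.002  -0.0014 -1.    ] F [0.  0.  6.3] open 0.0398 grip 41.5 j [-0.58  0.51  0.2   1.26 -0.    0.99] tip 0.008
```

View pics/w3.png

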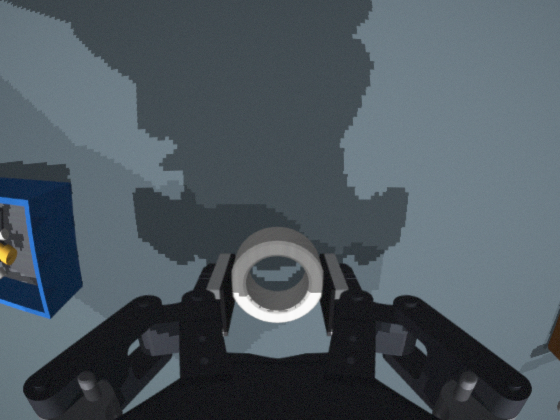

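The collar is gripped between both pads, centred at about (277,283) in the wrist view. I'll lift it and carry it toward the arbor.

Call:
{"method": "servo_tool", "body": {
  "moves": [0, 0, 0, 0, 0, -0.2, 0.3, 0, 0, 0, 0, 0, -1, 0.3, 0, 0, 0, 0, 0, -1, 0.3, 0, 0, 0, 0, 0, -1, 0.3, 0, 0, 0, 0, 0, -1, 0.3, 0, 0, 0, 0, 0, -1, 0.3, 0, 0, 0, 0, 0, -1, 0.3, 0, 0, 0, 0, 0, -1, 0.3]
}}

```text
time_s: 6.75
position: [0.601, -0.3146, 0.1888]
tcp_rot: [-2.22, -2.219, 0.001]
wrist_force: [0.1, -0.2, -1.7]
opening: 0.0398
gripper_force: 40.8
```

Call:
{"method": "servo_tool", "body": {
  "moves": [0, 0, 0, 0.5, 0, 0, 0.3, 0, 0, 0, 1, 0, 0, 0.3, 0, 0, 0, 1, 0, 0, 0.3, 0, 0, 0, 1, 0, 0, 0.3, 0, 0, 0, 1, 0, 0, 0.3, 0, 0, 0, 1, 0, 0, 0.3, 0, 0, 0, 1, 0, 0, 0.3, 0, 0, 0, 1, 0, 0, 0.3]
}}

```text
time_s: 7.55
position: [0.6003, -0.1252, 0.1864]
tcp_rot: [-2.218, -2.219, 0.002]
wrist_force: [-0.3, 0.6, -0.2]
opening: 0.0402
gripper_force: 40.8
```

Call:
{"method": "servo_tool", "body": {
  "moves": [0, 0, 0, 1, 0, 0, 0.3, 0, 0, 0, 1, 0.05, 0, 0.3, 0, 0, 0, 1, 0.05, 0, 0.3, 0, 0, 0, 1, 0.05, 0, 0.3, 0, 0, 0, 0.5, 0.05, 0, 0.3, 0, 0, 0, 0, 0.05, 0, 0.3, 0, 0, 0, 0, 0, 0, 0.3, 0, 0, 0, 0, 0, 0, 0.3]
}}

```text
time_s: 8.35
position: [0.6079, -0.0162, 0.1888]
tcp_rot: [-2.223, -2.22, 0.001]
wrist_force: [-0.5, 0.6, -1.1]
opening: 0.0399
gripper_force: 40.8
```

Run:
```python
from h import *
p,q=state(); i=save('wrist','w4.png'); save('top','t1.png'); save('side','s2.png')
for z in (.14,.08): print(proj('wrist',[0.6092,0.1051,z],p,q))
```

```text
t 8.35 pos [ 0.6079 -0.0162  0.1888] yawx 89.91 zax [-7.e-04 -5.e-04 -1.e+00] F [-0.5  0.6 -1.1] open 0.0399 grip 40.8 j [-0.14  0.26  0.24  1.55 -0.    1.44] tip 0.008
[277.06386452  30.43599204]
[277.14339629  51.02398616]
```

View pics/w4.png

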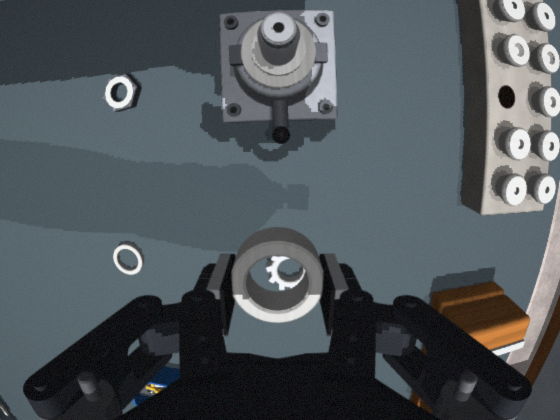

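The wrist view shows the arbor nose at about (277,27) and the shoulder at about (278,50), with the held collar's rim at about (277,275). I'll move 50 mm closer and measure there.

Call:
{"method": "servo_tool", "body": {
  "moves": [0, 0, 0, 0.5, 0, 0, 0.3, 0, 0, 0, 0.5, 0, 0, 0.3, 0, 0, 0, 0.5, 0, 0, 0.3, 0, 0, 0, 0.5, 0, 0, 0.3, 0, 0, 0, 0.4, 0, 0, 0.3, 0, 0, 0, 0, 0, 0, 0.3, 0, 0, 0, 0, 0, 0, 0.3, 0, 0, 0, 0, 0, 0, 0.3]
}}

```text
time_s: 9.3
position: [0.6081, 0.0445, 0.1893]
tcp_rot: [2.222, 2.221, -0.0]
wrist_force: [0.7, -0.5, -2.6]
opening: 0.0401
gripper_force: 40.8
```

Run:
```python
from h import *
p,q=state(); i=save('wrist','w5.png')
for z in (.14,.08): print(proj('wrist',[0.6092,0.1051,z],p,q))
t=cv2.imread('pics/top0.png'); print(p.tolist(),q.tolist())
out=np.vstack([cv2.resize(i[30:330,120:440][:,:,::-1],(640,600))])
out=np.hstack([cv2.resize(i[20:180,200:360][:,:,::-1],(400,400)),cv2.resize(i[210:340,210:340][:,:,::-1],(400,400))])
cv2.imwrite('pics/c1.png',np.vstack([out,np.hstack([cv2.resize(t[150:210,210:270],(200,200)),np.zeros((200,600,3),np.uint8)])]))
```

```text
t 9.3 pos [0.6081 0.0445 0.1893] yawx 89.96 zax [ 0.e+00 -4.e-04 -1.e+00] F [ 0.7 -0.5 -2.6] open 0.0401 grip 40.8 j [-0.04  0.27  0.24  1.55 -0.    1.53] tip 0.008
[276.97227552 135.72157428]
[277.01179878 131.09352921]
[0.6081399726415677, 0.044534788908031905, 0.18930786465980293] [2.221905738173762, 2.220530693098536, -0.0004027558257846974]
```

View pics/c1.png

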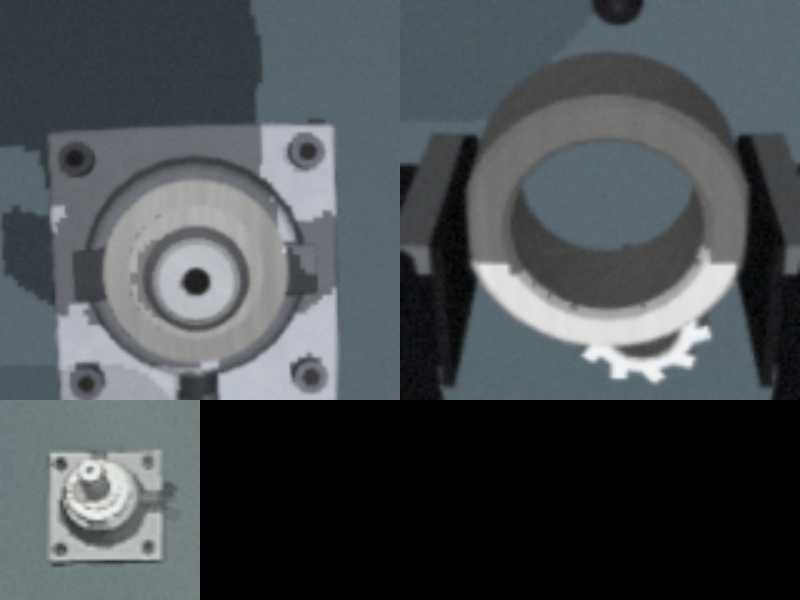

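The crops give the nose centre at about (278.4,132.8), the shoulder ellipse centre at about (278.6,128.5), and the collar's top rim centre at about (277.6,281.5). I'll fit circles to these.

```bash
cat >> h.py <<'E'
from scipy.optimize import least_squares
def circ(cam,z,rad,box,p,q,fitz=False):
    """box: left,right,top,bottom px of a horizontal circle -> its centre (and z)"""
    a=np.linspace(0,2*np.pi,120)
    def f(v):
        zz=v[2] if fitz else z
        P=np.array([proj(cam,[v[0]+rad*np.cos(t),v[1]+rad*np.sin(t),zz],p,q) for t in a])
        return np.array([P[:,0].min(),P[:,0].max(),P[:,1].min(),P[:,1].max()])-np.nan_to_num(box)
    u0=((box[0]+box[1])/2,(box[2]+box[3])/2); c0=onz(ray(cam,*u0,p,q),z)
    s=least_squares(f,c0 if fitz else c0[:2]); return s.x.round(4),s.fun.round(1)
E
python3 - <<'E'
from h import *
p=np.array([0.60814,0.04453,0.18931]);q=np.array([2.2219,2.2205,-.0004])
A=lambda l,r_,t,b:(200+l/2.5,200+r_/2.5,20+t/2.5,20+b/2.5)
C=lambda l,r_,t,b:(210+l/3.077,210+r_/3.077,210+t/3.077,210+b/3.077)
print('nose',circ('wrist',.14,.010,A(152,240,238,326),p,q))
print('shoulder',circ('wrist',.08,.020,A(103,290,178,364),p,q))
for fz in (0,1):
    print('ring out',circ('wrist',p[2]+.0093,.021,C(68,348,95,345),p,q,fz))
    print('ring in',circ('wrist',p[2]+.0093,.014,C(105,306,138,312),p,q,fz))
print('nose z',circ('wrist',.14,.010,A(152,240,238,326),p,q,1),circ('wrist',.08,.020,A(103,290,178,364),p,q,1))
# stereo: arbor nose top view
tp=(210+90/3.333,150+68/3.333)
print('tri',tri([ray('side',288,147.2),ray('top',*tp),]), tri([ray('wrist',278.4,132.8,p,q),ray('side',288,147.2)]), tri([ray('wrist',278.4,132.8,p,q),ray('top',*tp)]))
E
```

```text
nose (array([0.61  , 0.1067]), array([-0.2,  0.2,  0. , -0. ]))
shoulder (array([0.6104, 0.1072]), array([ 10.6, -10.6,  10.5, -10.8]))Traceback (most recent call last):
  File "<stdin>", line 8, in <module>
  File "h.py", line 57, in circ
    s=least_squares(f,c0 if fitz else c0[:2]); return s.x.round(4),s.fun.round(1)
    return func(*args, **kwargs)
    result = trf(vector_fun.fun, vector_fun.jac, x0, f0, J0, lb, ub, ftol, xtol,
                 gtol, max_nfev, x_scale, loss_function, tr_solver,
                 tr_options.copy(), verbose, callback=callback_wrapped)
    return trf_no_bounds(
        fun, jac, x0, f0, J0, ftol, xtol, gtol, max_nfev, x_scale,
        loss_function, tr_solver, tr_options, verbose, callback=callback)
    f_new = fun(x_new)
    self._update_fun()
    ~~~~~~~~~~~~~~~~^^
    self.f = self.fun_wrapped(xp_copy(self.x))
             ~~~~~~~~~~~~~~~~^^^^^^^^^^^^^^^^^
    return np.atleast_1d(self.fun(x))
                         ~~~~~~~~^^^
    return self.f(x, *self.args, **self.kwargs)
           ~~~~~~^^^^^^^^^^^^^^^^^^^^^^^^^^^^^^
  File "h.py", line 54, in f
    P=np.array([proj(cam,[v[0]+rad*np.cos(t),v[1]+rad*np.sin(t),zz],p,q) for t in a])
                ~~~~^^^^^^^^^^^^^^^^^^^^^^^^^^^^^^^^^^^^^^^^^^^^^^^^^^^^
  File "h.py", line 25, in proj
    c=r.camera_info(cam)
ValueError: time passes only in moves, steps and waits
```

```bash
sed -i 's/r\.camera_info(cam)/CI(cam)/' h.py
cat >> h.py <<'E'
from functools import lru_cache
CI=lru_cache(None)(r.camera_info)
E
python3 - <<'E'
from h import *
p=np.array([0.60814,0.04453,0.18931]);q=np.array([2.2219,2.2205,-.0004])
A=lambda l,r_,t,b:(200+l/2.5,200+r_/2.5,20+t/2.5,20+b/2.5)
C=lambda l,r_,t,b:(210+l/3.077,210+r_/3.077,210+t/3.077,210+b/3.077)
print('nose',circ('wrist',.14,.010,A(152,240,238,326),p,q))
for fz in (0,1):
    print('ring out',circ('wrist',p[2]+.0093,.021,C(68,348,95,345),p,q,fz))
    print('ring in',circ('wrist',p[2]+.0093,.014,C(105,306,138,312),p,q,fz))
print('nose z',circ('wrist',.14,.010,A(152,240,238,326),p,q,1))
tp=(210+90/3.333,150+68/3.333)
print('tri',tri([ray('side',288,147.2),ray('top',*tp),]), tri([ray('wrist',278.4,132.8,p,q),ray('side',288,147.2)]), tri([ray('wrist',278.4,132.8,p,q),ray('top',*tp)]))
E
```

```text
nose (array([0.61  , 0.1067]), array([-0.2,  0.2,  0. , -0. ]))
ring out (array([0.6094, 0.0445]), array([-1.9,  1.9, -0.2,  0.6]))
ring in (array([0.6091, 0.0446]), array([ 1. , -1. ,  0.7, -1. ]))
ring out (array([0.6094, 0.0426, 0.1949]), array([-0.6,  0.6,  0.6, -0.7]))
ring in (array([0.6091, 0.0467, 0.2024]), array([-0.,  0.,  0., -0.]))
nose z (array([0.61  , 0.1067, 0.1393]), array([-0.1,  0.1,  0.1, -0.1]))
tri (array([0.60997991, 0.10887517, 0.13653964]), [np.float64(0.16214829378922074), np.float64(0.16214829378901074)]) (array([0.60981031, 0.10672801, 0.13847212]), [np.float64(0.2077844236640403), np.float64(0.20778442366388136)]) (array([0.60946229, 0.1076082 , 0.13979218]), [np.float64(1.0202131385750275), np.float64(1.0202131385750814)])
```

Call:
{"method": "servo_tool", "body": {
  "moves": [0, 0, 0, 0.4, 0.03, 0, 0.3, 0, 0, 0, 0.5, 0, 0, 0.3, 0, 0, 0, 0.5, 0, 0, 0.3, 0, 0, 0, 0.5, 0, 0, 0.3, 0, 0, 0, 0.4, 0, 0.3, 0.3, 0, 0, 0, 0.19, 0, 0.3, 0.3, 0, 0, 0, 0, 0, 0.2, 0.3, 0, 0, 0, 0, 0, 0, 0.3]
}}

```text
time_s: 10.15
position: [0.6079, 0.107, 0.1673]
tcp_rot: [-2.22, -2.22, 0.004]
wrist_force: [-0.3, -0.7, -0.7]
opening: 0.0401
gripper_force: 40.8
```

Run:
```python
from h import *
p,q=state(); i=save('wrist','w6.png'); s=save('side','s3.png'); t=save('top','t2.png')
print(p.tolist(),q.tolist(), proj('wrist',[.61,.1067,.14],p,q),proj('side',p),proj('top',p))
a=cv2.resize(i[210:340,210:340][:,:,::-1],(400,400),interpolation=cv2.INTER_CUBIC)
b=cv2.resize(s[110:190,250:330][:,:,::-1],(400,400))
cv2.imwrite('pics/c2.png',np.hstack([a,b]))
```

```text
t 10.15 pos [0.6079 0.107  0.1673] yawx 89.99 zax [-3.2e-03 -7.0e-04 -1.0e+00] F [-0.3 -0.7 -0.7] open 0.0401 grip 40.8 j [ 0.07  0.29  0.23  1.51 -0.    1.64] tip 0.008
[0.6078596317283951, 0.10695795467712797, 0.1673290535798251] [-2.220325757998488, -2.21998033545169, 0.004316331643721921] [279.24420935 251.76487192] [287.65661826 138.92500411] [236.40171596 168.18158542]
```

View pics/c2.png

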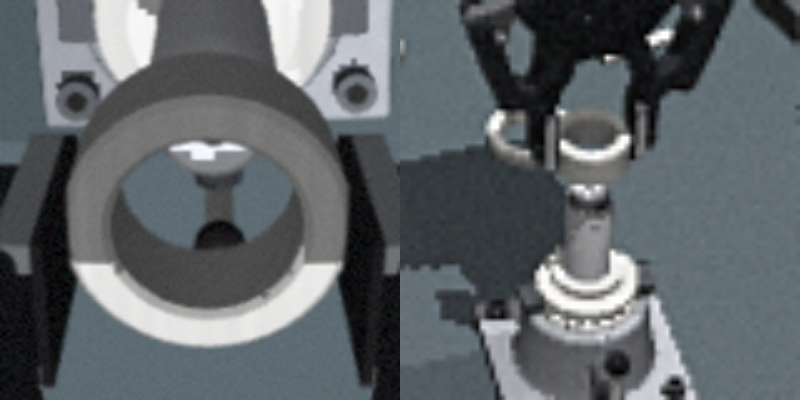

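The nose shows through the bore, centred at about x=208 in the crop, the same as the ring. The side view agrees. I'll lower it over the nose.

Call:
{"method": "servo_tool", "body": {
  "moves": [0, 0, 0, 0, 0, 0.15, 0.3, 0, 0, 0, 0, 0, 0.15, 0.3, 0, 0, 0, 0, 0, 0.15, 0.3, 0, 0, 0, 0, 0, 0.15, 0.3, 0, 0, 0, 0, 0, 0.15, 0.3, 0, 0, 0, 0, 0, 0.15, 0.3, 0, 0, 0, 0, 0, 0.15, 0.3, 0, 0, 0, 0, 0, 0.15, 0.3]
}}

```text
time_s: 11.1
position: [0.6088, 0.1071, 0.1389]
tcp_rot: [-2.222, -2.221, 0.0]
wrist_force: [-0.3, 0.5, -0.9]
opening: 0.0402
gripper_force: 40.8
```

Call:
{"method": "servo_tool", "body": {
  "moves": [0, 0, 0, 0, 0, 0.1, 0.3, 0, 0, 0, 0, 0, 0.1, 0.3, 0, 0, 0, 0, 0, 0.1, 0.3, 0, 0, 0, 0, 0, 0.1, 0.3, 0, 0, 0, 0, 0, 0.1, 0.3, 0, 0, 0, 0, 0, 0, 0.3, 0, 0, 0, 0, 0, 0, 0.3, 0, 0, 0, 0, 0, 0, 0.3]
}}

```text
time_s: 11.9
position: [0.609, 0.1071, 0.127]
tcp_rot: [2.222, 2.221, 0.0]
wrist_force: [0.1, -0.6, -0.7]
opening: 0.0402
gripper_force: 40.8
```

Run:
```python
from h import *
p,q=state(); print(r.observe()['wrist_torque'])
```

```text
t 11.9 pos [0.609  0.1071 0.127 ] yawx 89.98 zax [ 3.e-04  0.e+00 -1.e+00] F [ 0.1 -0.6 -0.7] open 0.0402 grip 40.8 j [ 0.07  0.29  0.15  1.43 -0.    1.64] tip 0.008
[ 0.03484206 -0.00274367  0.02649646]
```

Call:
{"method": "servo_tool", "body": {
  "moves": [0, 0, 0, 0, 0, 0.2, 0.3, 0, 0, 0, 0, 0, 0.2, 0.3, 0, 0, 0, 0, 0, 0.2, 0.3, 0, 0, 0, 0, 0, 0.2, 0.3, 0, 0, 0, 0, 0, 0.2, 0.3, 0, 0, 0, 0, 0, 0.2, 0.3, 0, 0, 0, 0, 0, 0.1, 0.3, 0, 0, 0, 0, 0, 0, 0.3]
}}

```text
time_s: 12.7
position: [0.6084, 0.1071, 0.0936]
tcp_rot: [-2.221, -2.22, 0.001]
wrist_force: [-0.6, -0.3, -1.1]
opening: 0.0398
gripper_force: 40.8
```

Call:
{"method": "servo_tool", "body": {
  "moves": [0, 0, 0, 0, 0, 0.04, 0.3, 0, 0, 0, 0, 0, 0.04, 0.3, 0, 0, 0, 0, 0, 0.03, 0.3, 0, 0, 0, 0, 0, 0.03, 0.3, 0, 0, 0, 0, 0, 0.02, 0.3, 0, 0, 0, 0, 0, 0, 0.3, 0, 0, 0, 0, 0, 0, 0.3, 0, 0, 0, 0, 0, 0, 0.3]
}}

```text
time_s: 13.5
position: [0.609, 0.1071, 0.0907]
tcp_rot: [2.222, 2.221, 0.0]
wrist_force: [-1.2, 0.0, 1.7]
opening: 0.0392
gripper_force: 41.0
```

Run:
```python
from h import *
p,q=state(); print(r.observe()['wrist_torque'])
```

```text
t 13.5 pos [0.609  0.1071 0.0907] yawx 89.98 zax [ 4.e-04  0.e+00 -1.e+00] F [-1.2  0.   1.7] open 0.0392 grip 41.0 j [ 0.07  0.31  0.1   1.36 -0.    1.64] tip 0.008
[-0.00220626  0.25370645  0.02094183]
```

Call:
{"method": "servo_tool", "body": {
  "moves": [0, 0, 0, 0, 0, 0.02, 0.3, 0, 0, 0, 0, 0, 0.02, 0.3, 0, 0, 0, 0, 0, 0, 0.3, 0, 0, 0, 0, 0, 0, 0.3, 0, 0, 0, 0, 0, 0, 0.3, 0, 0, 0, 0, 0, 0, 0.3, 0, 0, 0, 0, 0, 0, 0.3, 0, 0, 0, 0, 0, 0, 0.3]
}}

```text
time_s: 14.3
position: [0.609, 0.1071, 0.0907]
tcp_rot: [2.221, 2.221, 0.001]
wrist_force: [-3.1, 0.2, 5.2]
opening: 0.0401
gripper_force: 41.5
```

It stopped at TCP z = 0.0907 with a 5 N reaction, so the underside is at 80 mm and the collar is home. I'll release and lift.

Call:
{"method": "servo_tool", "body": {
  "moves": [0, 0, 0, 0, 0, 0, 0.45, 0, 0, 0, 0, 0, 0, 0.5, 0, 0, 0, 0, 0, 0, 0.55, 0, 0, 0, 0, 0, 0, 0.6, 0, 0, 0, 0, 0, 0, 0.65, 0, 0, 0, 0, 0, -0.2, 0.65, 0, 0, 0, 0, 0, -0.4, 0.65, 0, 0, 0, 0, 0, -0.6, 0.65]
}}

```text
time_s: 15.1
position: [0.6083, 0.107, 0.1195]
tcp_rot: [-2.221, -2.22, 0.002]
wrist_force: [0.5, -0.1, 0.5]
opening: 0.0555
gripper_force: 0.0
```

Call:
{"method": "servo_tool", "body": {
  "moves": [0, 0, 0, 0, 0, -0.8, 0.65, 0, 0, 0, 0, 0, -0.8, 0.65, 0, 0, 0, -0.5, 0, -0.8, 0.65, 0, 0, 0, -0.5, 0, -0.4, 1, 0, 0, 0, -1, 0, 0, 1, 0, 0, 0, -1, 0, 0, 1, 0, 0, 0, -0.5, 0, 0, 1, 0, 0, 0, 0, 0, 0, 1]
}}

```text
time_s: 15.9
position: [0.6089, 0.0178, 0.1896]
tcp_rot: [2.225, 2.218, 0.0]
wrist_force: [-0.4, 0.5, -0.0]
opening: 0.0854
gripper_force: 0.0
```

Run:
```python
from h import *
p,q=state(); i=save('wrist','w7.png'); s=save('side','s4.png')
togo(p,q,[.6227,-.1003,.14])
print(proj('wrist',[.6227,-.1003,.014],p,q))
cv2.imwrite('pics/c3.png',np.hstack([i[:,:,::-1],cv2.resize(s[120:200,260:320][:,:,::-1],(240,320))]) if 0 else np.hstack([cv2.resize(i[:300,180:400][:,:,::-1],(440,600)),cv2.resize(s[120:220,255:315][:,:,::-1],(360,600))]))
```

```text
t 15.9 pos [0.6089 0.0178 0.1896] yawx 89.81 zax [ 2.e-04 -1.e-04 -1.e+00] F [-0.4  0.5 -0. ] open 0.0854 grip 0.0 j [-0.08  0.26  0.24  1.55 -0.    1.49] tip 0.008
togo units (x,y,z tool) [-4.72  0.57  1.98]
[289.02340534 294.84754781]
```

View pics/c3.png

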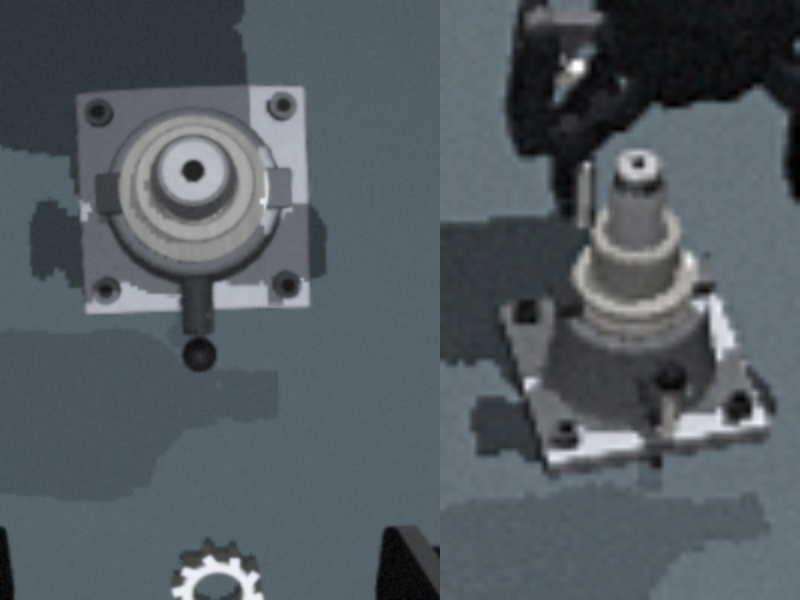

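The collar sits flat on the shoulder, and the wide cutter is coming into view at about (289,295) in the full wrist frame. Next I'll move over the cutter and measure its teeth in code.

Call:
{"method": "servo_tool", "body": {
  "moves": [0, 0, 0, -0.7, 0.1, 0.2, 1, 0, 0, 0, -0.8, 0.1, 0.3, 1, 0, 0, 0, -0.8, 0.1, 0.3, 1, 0, 0, 0, -0.8, 0.1, 0.3, 1, 0, 0, 0, -0.8, 0.1, 0.4, 1, 0, 0, 0, -0.8, 0.05, 0.5, 1, 0, 0, 0, 0, 0, 0, 1, 0, 0, 0, 0, 0, 0, 1]
}}

```text
time_s: 16.8
position: [0.6221, -0.0979, 0.1384]
tcp_rot: [-2.221, -2.219, 0.001]
wrist_force: [-0.7, -0.0, -0.4]
opening: 0.0856
gripper_force: 0.0
```

```bash
cat >> h.py <<'E'
def rim(im,z,p,q,c0,rmax,th):
    """bright blob near c0 at height z mapped to the plane z: enclosing circle and outline polar profile"""
    u,v=proj('wrist',[*c0,z],p,q).astype(int); w=70
    g=cv2.cvtColor(im,cv2.COLOR_RGB2GRAY)[max(v-w,0):v+w,u-w:u+w]; y0=max(v-w,0)
    m=(g>th).astype(np.uint8)
    cs,_=cv2.findContours(m,cv2.RETR_EXTERNAL,cv2.CHAIN_APPROX_NONE)
    k=max(cs,key=cv2.contourArea)[:,0,:]
    P=np.array([onz(ray('wrist',a+u-w,b+y0,p,q),z)[:2] for a,b in k])
    (cx,cy),rad=cv2.minEnclosingCircle((P*1000).astype(np.float32))
    return np.array([cx,cy])/1000,rad,P
E
python3 - <<'E'
from h import *
p,q=state(); i=save('wrist','w8.png')
c0=(.6227,-.1003)
u=proj('wrist',[*c0,.014],p,q); print(u); print(p.tolist(),q.tolist())
for th in (110,130,150,170):
    c,rad,P=rim(i,.014,p,q,c0,.025,th); 
    d=P-c; a=np.arctan2(d[:,1],d[:,0]); rr=np.hypot(*d.T)
    F=np.sum((rr-rr.mean())*np.exp(-10j*a)); print(th,c.round(4),rad,len(P),'tooth dirs deg mod36',np.degrees(-np.angle(F)/10*-1).round(1)%36, abs(F))
togo(p,q,[*c,.012])
E
```

```text
t 16.8 pos [ 0.6221 -0.0979  0.1384] yawx 89.96 zax [-0.0017  0.001  -1.    ] F [-0.7 -0.  -0.4] open 0.0856 grip 0.0 j [-0.26  0.32  0.21  1.46  0.    1.31] tip 0.008
[276.84340459 207.05098431]
[0.6220779824287461, -0.09786363346482053, 0.1384258720527776] [-2.2208827919553213, -2.2193547262943625, 0.0007544587219956094]
110 [ 0.6223 -0.1033] 26.487380981445312 224 tooth dirs deg mod36 6.3 0.260855390043063
130 [ 0.6222 -0.1031] 26.128515243530273 227 tooth dirs deg mod36 6.3 0.261690091825311
150 [ 0.6222 -0.1032] 25.99105453491211 225 tooth dirs deg mod36 6.3 0.25219453767671585
170 [ 0.6225 -0.1031] 25.68289566040039 222 tooth dirs deg mod36 6.2 0.2476488714294665
togo units (x,y,z tool) [-0.21  0.02  5.06]
```

The wide cutter centre is about (0.622,-0.103), with teeth 6.3° below world x (mod 36). I'll turn the tool so the pads face the gaps and two teeth touch each pad, then descend.

Call:
{"method": "servo_tool", "body": {
  "moves": [0, 0, 0, -0.19, 0.02, 0.6, 1, 0, 0, -0.8, 0, 0, 0.6, 1, 0, 0, -0.8, 0, 0, 0.6, 1, 0, 0, -0.74, 0, 0, 0.6, 1, 0, 0, 0, 0, 0, 0.6, 1, 0, 0, 0, 0, 0, 0.6, 0.9, 0, 0, 0, 0, 0, 0.6, 0.8, 0, 0, 0, 0, 0, 0.5, 0.8]
}}

```text
time_s: 17.65
position: [0.6226, -0.1024, 0.0202]
tcp_rot: [-1.984, -2.435, 0.001]
wrist_force: [0.2, 0.0, 0.2]
opening: 0.0682
gripper_force: 0.0
```

Call:
{"method": "servo_tool", "body": {
  "moves": [0, 0, 0, 0, 0, 0.3, 0.8, 0, 0, 0, 0, 0, 0.12, 0.7, 0, 0, 0, 0, 0, 0, 0.65, 0, 0, 0, 0, 0, 0, 0.6, 0, 0, 0, 0, 0, 0, 0.55, 0, 0, 0, 0, 0, 0, 0.5, 0, 0, 0, 0, 0, 0, 0.4, 0, 0, 0, 0, 0, 0, 0.4]
}}

```text
time_s: 18.45
position: [0.6237, -0.1029, 0.0126]
tcp_rot: [1.983, 2.435, 0.001]
wrist_force: [-2.7, 0.5, 6.4]
opening: 0.0479
gripper_force: 41.2
```

Run:
```python
from h import *
p,q=state(); save('wrist','w9.png')
```

```text
t 18.45 pos [ 0.6237 -0.1029  0.0126] yawx 101.68 zax [ 1.7e-03 -7.0e-04 -1.0e+00] F [-2.7  0.5  6.4] open 0.0479 grip 41.2 j [-0.27  0.39  0.04  1.22 -0.    1.1 ] tip 0.008
```

Run:
```python
import cv2,numpy as np
i=cv2.imread('pics/w9.png'); j=cv2.imread('pics/w8.png')
cv2.imwrite('pics/c4.png',np.hstack([cv2.resize(i[210:370,200:360],(400,400),interpolation=2),cv2.resize(j[140:280,207:347],(400,400),interpolation=2)]))
```

```text
(no output)
```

View pics/c4.png

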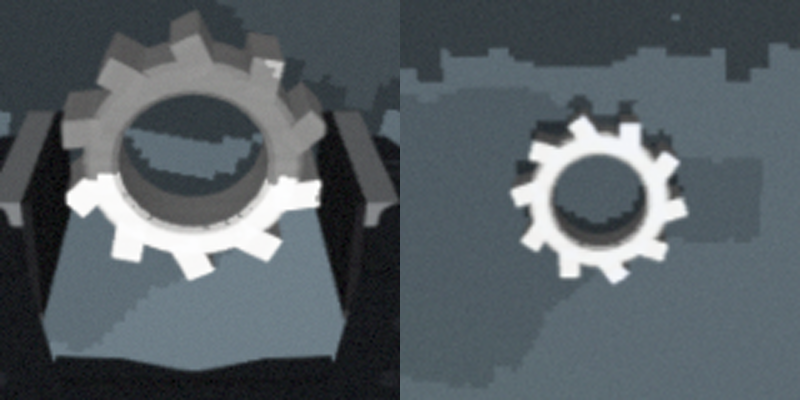

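The pads straddle a gap on each side, with two teeth bearing on each pad and the cutter flat. I'll lift, turn back and carry it to the arbor.

Call:
{"method": "servo_tool", "body": {
  "moves": [0, 0, 0, 0, 0, -0.3, 0.4, 0, 0, 0, 0, 0, -0.9, 0.4, 0, 0, 0, 0, 0, -1, 0.4, 0, 0, 0, 0, 0, -1, 0.4, 0, 0, 0.8, 0, 0, -1, 0.4, 0, 0, 0.8, 0, 0, -1, 0.4, 0, 0, 0.74, 0, 0, -1, 0.4, 0, 0, 0, 0, 0, -0.6, 0.4]
}}

```text
time_s: 19.3
position: [0.6237, -0.1028, 0.1832]
tcp_rot: [2.222, 2.219, 0.002]
wrist_force: [-0.5, -0.2, -1.6]
opening: 0.0479
gripper_force: 41.6
```

Call:
{"method": "servo_tool", "body": {
  "moves": [0, 0, 0, 0.8, -0.1, 0, 0.4, 0, 0, 0, 1, -0.1, 0, 0.4, 0, 0, 0, 1, -0.1, 0, 0.4, 0, 0, 0, 1, -0.1, 0, 0.4, 0, 0, 0, 1, -0.1, 0, 0.4, 0, 0, 0, 1, -0.07, 0, 0.4, 0, 0, 0, 0.5, 0, 0, 0.4, 0, 0, 0, 0, 0, 0, 0.4]
}}

```text
time_s: 20.1
position: [0.6081, 0.057, 0.1802]
tcp_rot: [-2.217, -2.223, 0.002]
wrist_force: [-0.9, -0.1, -1.3]
opening: 0.0477
gripper_force: 41.6
```

Call:
{"method": "servo_tool", "body": {
  "moves": [0, 0, 0, 0.5, 0, 0, 0.4, 0, 0, 0, 0.5, 0, 0, 0.4, 0, 0, 0, 0.5, 0, 0, 0.4, 0, 0, 0, 0.4, 0, 0, 0.4, 0, 0, 0, 0.19, 0, 0, 0.4, 0, 0, 0, 0, 0, 0, 0.4, 0, 0, 0, 0, 0, 0, 0.4, 0, 0, 0, 0, 0, 0, 0.4]
}}

```text
time_s: 20.9
position: [0.6089, 0.1066, 0.1813]
tcp_rot: [2.222, 2.22, -0.0]
wrist_force: [0.4, 0.1, -0.8]
opening: 0.0478
gripper_force: 41.6
```

```bash
cat >> h.py <<'E'
def bore(im,p,q,zt,guess=None,rad=.014):
    """held bore: fit the circle of the top edge by gradient: search centre (x,y) for the best bright-out/dark-in contrast"""
    g=cv2.GaussianBlur(cv2.cvtColor(im,cv2.COLOR_RGB2GRAY),(3,3),0).astype(np.float32)
    a=np.linspace(0,2*np.pi,90,endpoint=False); best=[]
    gx=p[:2] if guess is None else np.asarray(guess)
    for dx in np.arange(-.004,.0041,.0005):
        for dy in np.arange(-.005,.0051,.0005):
            s=[]
            for k in (rad-.0007,rad+.0007):
                P=np.array([proj('wrist',[gx[0]+dx+k*np.cos(t),gx[1]+dy+k*np.sin(t),zt],p,q) for t in a],np.float32)
                s.append(cv2.remap(g,P[:,:1],P[:,1:],cv2.INTER_LINEAR)[:,0])
            best.append((np.mean(np.clip(s[1]-s[0],-30,30)),dx,dy))
    best.sort(reverse=True); b=best[0]
    return gx+[b[1],b[2]],b[0],[tuple(np.round(x,4)) for x in best[1:3]]
E
python3 - <<'E'
from h import *
# check on collar image w5
p5=np.array([0.60814,0.04453,0.18931]);q5=np.array([2.2219,2.2205,-.0004])
i5=cv2.imread('pics/w5.png')[:,:,::-1]
print('collar',bore(i5,p5,q5,p5[2]+.0093), 'outer inv', )
p,q=state(); i=save('wrist','w10.png'); save('side','s5.png')
b=bore(i,p,q,p[2]-.0126+.014); print(b, (b[0]-p[:2])*1000)
E
```

```text
collar (array([0.60914, 0.04553]), np.float32(24.707617), [(np.float64(24.0772), np.float64(0.0005), np.float64(0.001)), (np.float64(22.9789), np.float64(0.001), np.float64(0.0015))]) outer inv
t 20.9 pos [0.6089 0.1066 0.1813] yawx 89.95 zax [ 0.e+00 -3.e-04 -1.e+00] F [ 0.4  0.1 -0.8] open 0.0478 grip 41.6 j [ 0.07  0.29  0.25  1.54 -0.    1.64] tip 0.008
(array([0.60992727, 0.10812691]), np.float32(22.863682), [(np.float64(22.4195), np.float64(0.001), np.float64(0.002)), (np.float64(22.17), np.float64(0.0005), np.float64(0.0015))]) [1.  1.5]
```

The cutter sits within 0.5 mm of where the collar sat in the hand. I'll lower it over the nose.

Call:
{"method": "servo_tool", "body": {
  "moves": [0, 0, 0, 0, 0, 0.3, 0.4, 0, 0, 0, 0, 0, 0.3, 0.4, 0, 0, 0, 0, 0, 0.2, 0.4, 0, 0, 0, 0, 0, 0.2, 0.4, 0, 0, 0, 0, 0, 0.2, 0.4, 0, 0, 0, 0, 0, 0.2, 0.4, 0, 0, 0, 0, 0, 0.2, 0.4, 0, 0, 0, 0, 0, 0.1, 0.4]
}}

```text
time_s: 21.8
position: [0.6086, 0.1071, 0.1381]
tcp_rot: [-2.221, -2.221, 0.001]
wrist_force: [-0.2, 0.5, -2.0]
opening: 0.0477
gripper_force: 41.6
```

Call:
{"method": "servo_tool", "body": {
  "moves": [0, 0, 0, 0, 0, 0.1, 0.4, 0, 0, 0, 0, 0, 0.1, 0.4, 0, 0, 0, 0, 0, 0.1, 0.4, 0, 0, 0, 0, 0, 0.1, 0.4, 0, 0, 0, 0, 0, 0.1, 0.4, 0, 0, 0, 0, 0, 0.1, 0.4, 0, 0, 0, 0, 0, 0, 0.4, 0, 0, 0, 0, 0, 0, 0.4]
}}

```text
time_s: 22.6
position: [0.6088, 0.1071, 0.1237]
tcp_rot: [-2.222, -2.221, 0.0]
wrist_force: [-0.1, -0.6, -1.3]
opening: 0.0479
gripper_force: 41.6
```

Call:
{"method": "servo_tool", "body": {
  "moves": [0, 0, 0, 0, 0, 0.1, 0.4, 0, 0, 0, 0, 0, 0.1, 0.4, 0, 0, 0, 0, 0, 0.1, 0.4, 0, 0, 0, 0, 0, 0.06, 0.4, 0, 0, 0, 0, 0, 0.04, 0.4, 0, 0, 0, 0, 0, 0.03, 0.4, 0, 0, 0, 0, 0, 0.02, 0.4, 0, 0, 0, 0, 0, 0, 0.4]
}}

```text
time_s: 23.4
position: [0.609, 0.1071, 0.1127]
tcp_rot: [2.222, 2.221, 0.0]
wrist_force: [0.2, 0.3, -0.9]
opening: 0.0478
gripper_force: 41.6
```

Call:
{"method": "servo_tool", "body": {
  "moves": [0, 0, 0, 0, 0, 0.02, 0.4, 0, 0, 0, 0, 0, 0.02, 0.4, 0, 0, 0, 0, 0, 0, 0.4, 0, 0, 0, 0, 0, 0, 0.4, 0, 0, 0, 0, 0, 0, 0.4, 0, 0, 0, 0, 0, 0, 0.4, 0, 0, 0, 0, 0, 0, 0.4, 0, 0, 0, 0, 0, 0, 0.4]
}}

```text
time_s: 24.2
position: [0.609, 0.1071, 0.1126]
tcp_rot: [2.221, 2.221, 0.001]
wrist_force: [-2.8, 0.2, 4.9]
opening: 0.048
gripper_force: 42.3
```

It touched at TCP z = 0.1126, so the underside is at 100 mm and the cutter is home. I'll release, lift and go to the thin collar.

Call:
{"method": "servo_tool", "body": {
  "moves": [0, 0, 0, 0, 0, 0, 0.57, 0, 0, 0, 0, 0, 0, 0.62, 0, 0, 0, 0, 0, 0, 0.67, 0, 0, 0, 0, 0, 0, 0.72, 0, 0, 0, 0, 0, 0, 0.75, 0, 0, 0, 0, 0, -0.3, 0.75, 0, 0, 0, 0, 0, -0.5, 0.75, 0, 0, 0, 0, 0, -0.8, 0.75]
}}

```text
time_s: 25.0
position: [0.6082, 0.107, 0.1515]
tcp_rot: [-2.221, -2.22, 0.002]
wrist_force: [-0.9, -0.2, 0.1]
opening: 0.0638
gripper_force: 0.0
```

Call:
{"method": "servo_tool", "body": {
  "moves": [0, 0, 0, 0, 0, -0.8, 0.75, 0, 0, 0, -0.4, -0.3, -0.8, 0.75, 0, 0, 0, -0.8, -0.7, 0, 1, 0, 0, 0, -1, -0.8, 0, 1, 0, 0, 0, -1, -0.9, 0, 1, 0, 0, 0, -1, -0.9, 0, 1, 0, 0, 0, -1, -0.9, 0, 1, 0, 0, 0, -1, -0.9, 0, 1]
}}

```text
time_s: 25.8
position: [0.4734, -0.0488, 0.1933]
tcp_rot: [2.22, 2.22, 0.002]
wrist_force: [-0.1, -1.4, 0.9]
opening: 0.0852
gripper_force: 0.0
```

Call:
{"method": "servo_tool", "body": {
  "moves": [0, 0, 0, -1, -0.8, 0.6, 1, 0, 0, 0, -0.8, -0.6, 0.6, 1, 0, 0, 0, -0.1, -0.18, 0.6, 1, 0, 0, 0, 0, 0, 0.6, 1, 0, 0, 0, 0, 0, 0.6, 1, 0, 0, 0, 0, 0, 0, 1, 0, 0, 0, 0, 0, 0, 1, 0, 0, 0, 0, 0, 0, 1]
}}

```text
time_s: 26.6
position: [0.4353, -0.0956, 0.1182]
tcp_rot: [2.22, 2.22, 0.002]
wrist_force: [-1.1, 0.0, 0.4]
opening: 0.0858
gripper_force: 0.0
```

Run:
```python
from h import *
p,q=state(); i=save('wrist','w11.png'); save('side','s6.png')
c0=(.4346,-.0951); print(proj('wrist',[*c0,.008],p,q))
for th in (130,160):
    c,rad,P=rim(i,.008,p,q,c0,.019,th); print(c.round(4),rad)
print(bore(i,p,q,.008,c)); togo(p,q,[*c,.0125])
```

```text
t 26.6 pos [ 0.4353 -0.0956  0.1182] yawx 89.99 zax [ 2.4e-03 -9.0e-04 -1.0e+00] F [-1.1  0.   0.4] open 0.0858 grip 0.0 j [-0.37 -0.16 -0.34  1.39  0.    1.2 ] tip 0.008
[274.58887856 208.11063195]
[ 0.435  -0.0974] 19.251554489135742
[ 0.435  -0.0973] 18.944656372070312
(array([ 0.43595825, -0.0968074 ]), np.float32(30.0), [(np.float64(30.0), np.float64(0.001), np.float64(-0.0)), (np.float64(30.0), np.float64(0.001), np.float64(-0.0005))])
togo units (x,y,z tool) [-0.06 -0.02  4.23]
```

Call:
{"method": "servo_tool", "body": {
  "moves": [0, 0, 0, -0.06, 0, 0.6, 0.9, 0, 0, 0, 0, 0, 0.6, 0.8, 0, 0, 0, 0, 0, 0.6, 0.7, 0, 0, 0, 0, 0, 0.6, 0.6, 0, 0, 0, 0, 0, 0.6, 0.55, 0, 0, 0, 0, 0, 0.6, 0.55, 0, 0, 0, 0, 0, 0.4, 0.55, 0, 0, 0, 0, 0, 0.1, 0.55]
}}

```text
time_s: 27.5
position: [0.4336, -0.0965, 0.0132]
tcp_rot: [-2.221, -2.22, 0.001]
wrist_force: [-0.0, 0.3, 1.3]
opening: 0.047
gripper_force: 0.0
```

Call:
{"method": "servo_tool", "body": {
  "moves": [0, 0, 0, 0, 0, 0.06, 0.55, 0, 0, 0, 0, 0, 0, 0.55, 0, 0, 0, 0, 0, 0, 0.55, 0, 0, 0, 0, 0, 0, 0.55, 0, 0, 0, 0, 0, 0, 0.55, 0, 0, 0, 0, 0, 0, 0.55, 0, 0, 0, 0, 0, 0, 0.55, 0, 0, 0, 0, 0, 0, 0.55]
}}

```text
time_s: 28.3
position: [0.4343, -0.0969, 0.0126]
tcp_rot: [2.222, 2.221, 0.0]
wrist_force: [0.5, 0.1, 0.4]
opening: 0.0469
gripper_force: 0.0
```

Run:
```python
from h import *
p,q=state(); i=save('wrist','w12.png')
cv2.imwrite('pics/c5.png',cv2.resize(i[180:380,140:410][:,:,::-1],(800,592),interpolation=cv2.INTER_CUBIC))
```

```text
t 28.3 pos [ 0.4343 -0.0969  0.0126] yawx 89.98 zax [ 0.  0. -1.] F [0.5 0.1 0.4] open 0.0469 grip 0.0 j [-0.37 -0.08 -0.49  1.17  0.    1.2 ] tip 0.008
```

View pics/c5.png

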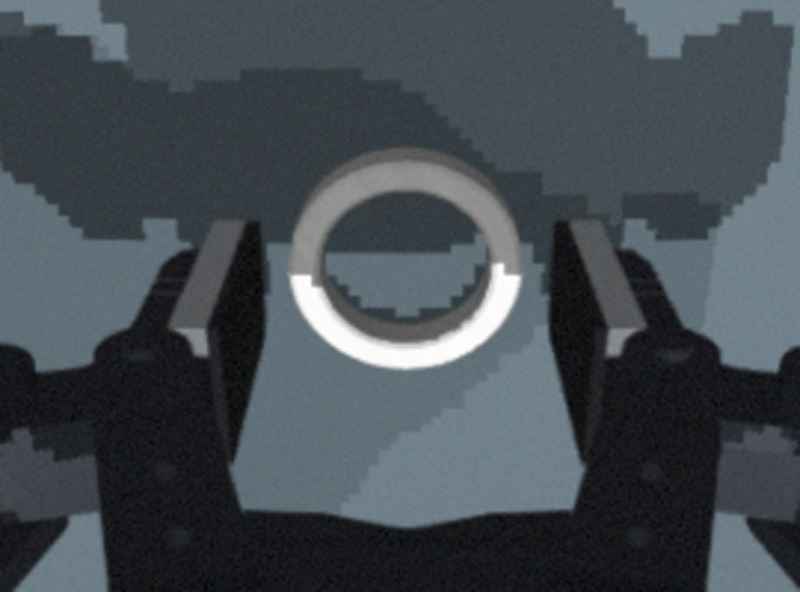

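Run:
```python
from h import *
p,q=np.array([.4343,-.0969,.0126]),np.array([2.2216,2.2213,0])
for y in (.011,-.011):
    for z in (0,.002,.004,.006,.008,.015,.025,.03):
        u=proj('wrist',[p[0]-.0235,p[1]+y,z],p,q); print(y,z,((u-[140,180])*2.96).round(0))
print(((proj('wrist',[.4343,-.0969,0],p,q)-[140,180])*2.96).round())
```

```text
0.011 0 [258. 185.]
0.011 0.002 [257. 190.]
0.011 0.004 [255. 195.]
0.011 0.006 [253. 199.]
0.011 0.008 [251. 204.]
0.011 0.015 [245. 222.]
0.011 0.025 [234. 251.]
0.011 0.03 [228. 267.]
-0.011 0 [266. 301.]
-0.011 0.002 [264. 307.]
-0.011 0.004 [263. 312.]
-0.011 0.006 [261. 318.]
-0.011 0.008 [260. 324.]
-0.011 0.015 [254. 345.]
-0.011 0.025 [245. 379.]
-0.011 0.03 [240. 397.]
[400. 246.]
```

The thin collar is centred between the pads at about (405,258) in the crop, and the fingertips still look a few millimetres above the bench. I'll feel downward.

Call:
{"method": "servo_tool", "body": {
  "moves": [0, 0, 0, 0, 0, 0.08, 0.5, 0, 0, 0, 0, 0, 0.08, 0.5, 0, 0, 0, 0, 0, 0, 0.5, 0, 0, 0, 0, 0, 0, 0.5, 0, 0, 0, 0, 0, 0, 0.5, 0, 0, 0, 0, 0, 0, 0.5, 0, 0, 0, 0, 0, 0, 0.5, 0, 0, 0, 0, 0, 0, 0.5]
}}

```text
time_s: 29.15
position: [0.4344, -0.0969, 0.0086]
tcp_rot: [2.222, 2.221, 0.0]
wrist_force: [-1.0, 0.2, -0.1]
opening: 0.0427
gripper_force: 0.0
```

Call:
{"method": "servo_tool", "body": {
  "moves": [0, 0, 0, 0, 0, 0.04, 0.5, 0, 0, 0, 0, 0, 0.04, 0.5, 0, 0, 0, 0, 0, 0, 0.5, 0, 0, 0, 0, 0, 0, 0.5, 0, 0, 0, 0, 0, 0, 0.5, 0, 0, 0, 0, 0, 0, 0.5, 0, 0, 0, 0, 0, 0, 0.5, 0, 0, 0, 0, 0, 0, 0.5]
}}

```text
time_s: 29.95
position: [0.4343, -0.0969, 0.0066]
tcp_rot: [2.222, 2.221, -0.0]
wrist_force: [0.1, -0.6, 0.0]
opening: 0.0428
gripper_force: 0.0
```

Call:
{"method": "servo_tool", "body": {
  "moves": [0, 0, 0, 0, 0, 0.04, 0.5, 0, 0, 0, 0, 0, 0, 0.5, 0, 0, 0, 0, 0, 0, 0.5, 0, 0, 0, 0, 0, 0, 0.5, 0, 0, 0, 0, 0, 0, 0.5, 0, 0, 0, 0, 0, 0, 0.5, 0, 0, 0, 0, 0, 0, 0.5, 0, 0, 0, 0, 0, 0, 0.5]
}}

```text
time_s: 30.75
position: [0.4345, -0.0969, 0.0062]
tcp_rot: [2.222, 2.221, 0.0]
wrist_force: [-1.8, 0.1, 5.6]
opening: 0.0425
gripper_force: 2.7
```

Call:
{"method": "servo_tool", "body": {
  "moves": [0, 0, 0, 0, 0, 0.04, 0.5, 0, 0, 0, 0, 0, 0, 0.5, 0, 0, 0, 0, 0, 0, 0.5, 0, 0, 0, 0, 0, 0, 0.5, 0, 0, 0, 0, 0, 0, 0.5, 0, 0, 0, 0, 0, 0, 0.5, 0, 0, 0, 0, 0, 0, 0.5, 0, 0, 0, 0, 0, 0, 0.5]
}}

```text
time_s: 31.55
position: [0.4345, -0.097, 0.0061]
tcp_rot: [2.222, 2.221, 0.0]
wrist_force: [-4.2, 1.2, 10.0]
opening: 0.0431
gripper_force: 5.4
```

The tips touch the bench at TCP z = 0.0062 (opening 43 mm). I'll raise by about 3 mm and close.

Call:
{"method": "servo_tool", "body": {
  "moves": [0, 0, 0, 0, 0, -0.1, 0.5, 0, 0, 0, 0, 0, -0.08, 0.5, 0, 0, 0, 0, 0, 0, 0.5, 0, 0, 0, 0, 0, 0, 0.45, 0, 0, 0, 0, 0, 0, 0.4, 0, 0, 0, 0, 0, 0, 0.35, 0, 0, 0, 0, 0, 0, 0.3, 0, 0, 0, 0, 0, 0, 0.3]
}}

```text
time_s: 32.35
position: [0.4342, -0.0969, 0.0091]
tcp_rot: [-2.222, -2.221, 0.0]
wrist_force: [-1.4, 0.5, 3.7]
opening: 0.0353
gripper_force: 39.6
```

Call:
{"method": "servo_tool", "body": {
  "moves": [0, 0, 0, 0, 0, 0, 0.3, 0, 0, 0, 0, 0, 0, 0.3, 0, 0, 0, 0, 0, -0.1, 0.3, 0, 0, 0, 0, 0, -0.3, 0.3, 0, 0, 0, 0, 0, -1, 0.3, 0, 0, 0, 0, 0, -1, 0.3, 0, 0, 0, 0, 0, -1, 0.3, 0, 0, 0, 0, 0, -1, 0.3]
}}

```text
time_s: 33.15
position: [0.4343, -0.0968, 0.1202]
tcp_rot: [2.222, 2.221, 0.0]
wrist_force: [0.1, 0.4, -0.6]
opening: 0.0352
gripper_force: 40.0
```

Run:
```python
from h import *
p,q=state(); i=save('wrist','w13.png')
for k in (-.001,0,.001): 
    b=bore(i,p,q,p[2]-.0091+.008+k); print(b,(b[0]-p[:2])*1000)
```

```text
t 33.15 pos [ 0.4343 -0.0968  0.1202] yawx 89.98 zax [ 3.e-04 -1.e-04 -1.e+00] F [ 0.1  0.4 -0.6] open 0.0352 grip 40.0 j [-0.37 -0.16 -0.33  1.39  0.    1.2 ] tip 0.008
(array([ 0.4352949 , -0.09681816]), np.float32(24.71239), [(np.float64(23.6702), np.float64(0.001), np.float64(-0.0005)), (np.float64(22.8846), np.float64(0.0005), np.float64(-0.0))]) [1. 0.]
(array([ 0.4352949 , -0.09631816]), np.float32(25.034756), [(np.float64(24.5143), np.float64(0.001), np.float64(-0.0)), (np.float64(23.1816), np.float64(0.0005), np.float64(-0.0))]) [1.  0.5]
(array([ 0.4352949 , -0.09631816]), np.float32(25.135666), [(np.float64(25.0362), np.float64(0.001), np.float64(0.001)), (np.float64(23.6399), np.float64(0.0005), np.float64(0.0005))]) [1.  0.5]
```

Call:
{"method": "servo_tool", "body": {
  "moves": [0, 0, 0, 0, 0, -0.8, 0.3, 0, 0, 0, 0.3, 0.3, -0.8, 0.3, 0, 0, 0, 0.7, 0.6, -0.6, 0.3, 0, 0, 0, 1, 0.9, 0, 0.3, 0, 0, 0, 1, 0.9, 0, 0.3, 0, 0, 0, 1, 0.9, 0, 0.3, 0, 0, 0, 1, 0.9, 0, 0.3, 0, 0, 0, 1, 0.8, 0, 0.3]
}}

```text
time_s: 34.0
position: [0.5679, 0.0543, 0.1738]
tcp_rot: [2.222, 2.221, 0.0]
wrist_force: [1.2, -1.2, 0.4]
opening: 0.0352
gripper_force: 40.0
```

Call:
{"method": "servo_tool", "body": {
  "moves": [0, 0, 0, 0.8, 0.7, 0, 0.3, 0, 0, 0, 0.6, 0.5, 0, 0.3, 0, 0, 0, 0.4, 0.3, 0, 0.3, 0, 0, 0, 0.38, 0.18, 0, 0.3, 0, 0, 0, 0, 0, 0, 0.3, 0, 0, 0, 0, 0, 0, 0.3, 0, 0, 0, 0, 0, 0, 0.3, 0, 0, 0, 0, 0, 0, 0.3]
}}

```text
time_s: 34.8
position: [0.6086, 0.1068, 0.1743]
tcp_rot: [2.223, 2.22, -0.0]
wrist_force: [-0.9, -0.3, -0.0]
opening: 0.0351
gripper_force: 40.0
```

Run:
```python
from h import *
p,q=state(); i=save('wrist','w14.png'); s=save('side','s7.png')
b=bore(i,p,q,p[2]-.0091+.008); print(b,(b[0]-p[:2])*1000)
```

```text
t 34.8 pos [0.6086 0.1068 0.1743] yawx 89.92 zax [ 1.e-04 -2.e-04 -1.e+00] F [-0.9 -0.3 -0. ] open 0.0351 grip 40.0 j [ 0.07  0.29  0.24  1.52 -0.    1.64] tip 0.008
(array([0.60960459, 0.10432313]), np.float32(17.607813), [(np.float64(16.4238), np.float64(0.001), np.float64(-0.002)), (np.float64(15.9947), np.float64(0.0015), np.float64(-0.0025))]) [ 1.  -2.5]
```

Call:
{"method": "servo_tool", "body": {
  "moves": [0, 0, 0, 0, 0, 0.2, 0.3, 0, 0, 0, 0, 0, 0.2, 0.3, 0, 0, 0, 0, 0, 0.2, 0.3, 0, 0, 0, 0, 0, 0.2, 0.3, 0, 0, 0, 0, 0, 0.2, 0.3, 0, 0, 0, 0, 0, 0.2, 0.3, 0, 0, 0, 0, 0, 0.1, 0.3, 0, 0, 0, 0, 0, 0.1, 0.3]
}}

```text
time_s: 35.7
position: [0.6088, 0.1076, 0.1387]
tcp_rot: [-2.222, -2.221, 0.0]
wrist_force: [-0.1, -0.3, -0.4]
opening: 0.035
gripper_force: 40.0
```

Call:
{"method": "servo_tool", "body": {
  "moves": [0, 0, 0, 0, 0, 0.06, 0.3, 0, 0, 0, 0, 0, 0.06, 0.3, 0, 0, 0, 0, 0, 0.06, 0.3, 0, 0, 0, 0, 0, 0.06, 0.3, 0, 0, 0, 0, 0, 0.06, 0.3, 0, 0, 0, 0, 0, 0, 0.3, 0, 0, 0, 0, 0, 0, 0.3, 0, 0, 0, 0, 0, 0, 0.3]
}}

```text
time_s: 36.5
position: [0.6089, 0.1076, 0.1316]
tcp_rot: [2.222, 2.221, 0.0]
wrist_force: [-0.2, 0.2, -0.2]
opening: 0.0351
gripper_force: 40.0
```

Call:
{"method": "servo_tool", "body": {
  "moves": [0, 0, 0, 0, 0, 0.06, 0.3, 0, 0, 0, 0, 0, 0.06, 0.3, 0, 0, 0, 0, 0, 0.06, 0.3, 0, 0, 0, 0, 0, 0.05, 0.3, 0, 0, 0, 0, 0, 0.04, 0.3, 0, 0, 0, 0, 0, 0.04, 0.3, 0, 0, 0, 0, 0, 0, 0.3, 0, 0, 0, 0, 0, 0, 0.3]
}}

```text
time_s: 37.3
position: [0.6089, 0.1076, 0.1238]
tcp_rot: [-2.222, -2.221, 0.0]
wrist_force: [1.0, 0.0, 0.1]
opening: 0.035
gripper_force: 40.0
```

Call:
{"method": "servo_tool", "body": {
  "moves": [0, 0, 0, 0, 0, 0.02, 0.3, 0, 0, 0, 0, 0, 0.02, 0.3, 0, 0, 0, 0, 0, 0.02, 0.3, 0, 0, 0, 0, 0, 0, 0.3, 0, 0, 0, 0, 0, 0, 0.3, 0, 0, 0, 0, 0, 0, 0.3, 0, 0, 0, 0, 0, 0, 0.3, 0, 0, 0, 0, 0, 0, 0.3]
}}

```text
time_s: 38.1
position: [0.609, 0.1076, 0.1231]
tcp_rot: [2.221, 2.221, 0.001]
wrist_force: [-2.0, -0.4, 5.1]
opening: 0.0347
gripper_force: 40.6
```

It touched at TCP z = 0.1231, so the underside is at 114 mm and the collar is home. I'll release and go to the slotting cutter.

Call:
{"method": "servo_tool", "body": {
  "moves": [0, 0, 0, 0, 0, 0, 0.42, 0, 0, 0, 0, 0, 0, 0.47, 0, 0, 0, 0, 0, 0, 0.52, 0, 0, 0, 0, 0, 0, 0.57, 0, 0, 0, 0, 0, 0, 0.6, 0, 0, 0, 0, 0, -0.3, 0.6, 0, 0, 0, 0, 0, -0.5, 0.65, 0, 0, 0, 0, 0, -0.8, 0.7]
}}

```text
time_s: 38.9
position: [0.6082, 0.1075, 0.1623]
tcp_rot: [-2.221, -2.22, 0.002]
wrist_force: [-0.1, -1.1, 0.8]
opening: 0.06
gripper_force: 0.0
```

Call:
{"method": "servo_tool", "body": {
  "moves": [0, 0, 0, 0, 0, -0.8, 0.75, 0, 0, 0, 0.4, -0.3, -0.4, 0.75, 0, 0, 0, 0.8, -0.7, 0, 1, 0, 0, 0, 1, -0.8, 0, 1, 0, 0, 0, 1, -0.9, 0, 1, 0, 0, 0, 1, -0.9, 0, 1, 0, 0, 0, 1, -0.9, 0, 1, 0, 0, 0, 1, -0.9, 0, 1]
}}

```text
time_s: 39.7
position: [0.4723, 0.2641, 0.193]
tcp_rot: [-2.221, -2.221, -0.001]
wrist_force: [0.2, 0.3, -0.3]
opening: 0.0855
gripper_force: 0.0
```

Call:
{"method": "servo_tool", "body": {
  "moves": [0, 0, 0, 1, -0.8, 0.6, 1, 0, 0, 0, 0.8, -0.6, 0.6, 1, 0, 0, 0, 0.7, -0.64, 0.6, 1, 0, 0, 0, 0, 0, 0.6, 1, 0, 0, 0, 0, 0, 0.4, 1, 0, 0, 0, 0, 0, 0, 1, 0, 0, 0, 0, 0, 0, 1, 0, 0, 0, 0, 0, 0, 1]
}}

```text
time_s: 40.5
position: [0.4241, 0.3249, 0.1233]
tcp_rot: [2.223, 2.219, 0.003]
wrist_force: [0.1, -0.2, 0.2]
opening: 0.0851
gripper_force: 0.0
```

Run:
```python
from h import *
p,q=state(); i=save('wrist','w15.png'); s=save('side','s8.png')
c0=(.4231,.3252); print(proj('wrist',[*c0,.01],p,q))
for th in (110,130,150,170):
    c,rad,P=rim(i,.01,p,q,c0,.03,th); 
    d=P-c; a=np.arctan2(d[:,1],d[:,0]); rr=np.hypot(*d.T)
    F=np.sum((rr-rr.mean())*np.exp(-24j*a)); print(th,c.round(4),rad,'tooth deg mod15',np.degrees(-np.angle(F)/24).round(1),abs(F).round(3))
togo(p,q,[*c,.0105])
cv2.imwrite('pics/c6.png',np.hstack([cv2.resize(i[130:290,197:357][:,:,::-1],(400,400),interpolation=2),cv2.resize(s[120:220,250:350][:,:,::-1],(400,400),interpolation=2)]))
```

```text
t 40.5 pos [0.4241 0.3249 0.1233] yawx 89.9 zax [ 1.6e-03  8.0e-04 -1.0e+00] F [ 0.1 -0.2  0.2] open 0.0851 grip 0.0 j [ 0.53  0.08 -0.1   1.39 -0.    2.1 ] tip 0.008
[274.33407987 207.52048071]
110 [0.4245 0.3205] 31.28302001953125 tooth deg mod15 2.0 0.262
130 [0.4245 0.3206] 30.851909637451172 tooth deg mod15 1.9 0.247
150 [0.4244 0.3205] 30.671615600585938 tooth deg mod15 2.0 0.236
170 [0.4244 0.3205] 30.48607635498047 tooth deg mod15 2.0 0.242
togo units (x,y,z tool) [-0.18  0.01  4.51]
```

View pics/c6.png

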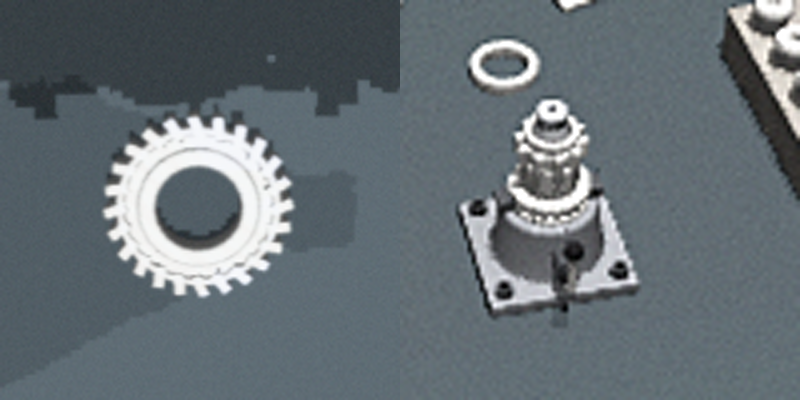

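The slotting cutter's teeth are clear, centred at about (199,206) in the left crop. On the right, the three seated parts look flat. I'll align the pads to a gap and descend.

Call:
{"method": "servo_tool", "body": {
  "moves": [0, 0, 0, -0.15, 0.02, 0.6, 1, 0, 0, 0.6, 0, 0, 0.6, 1, 0, 0, 0.5, 0, 0, 0.6, 1, 0, 0, 0, 0, 0, 0.6, 1, 0, 0, 0, 0, 0, 0.6, 0.9, 0, 0, 0, 0, 0, 0.6, 0.84, 0, 0, 0, 0, 0, 0.6, 0.84, 0, 0, 0, 0, 0, 0.2, 0.84]
}}

```text
time_s: 41.4
position: [0.4222, 0.3206, 0.0101]
tcp_rot: [-2.325, -2.112, 0.005]
wrist_force: [0.2, -0.3, 0.1]
opening: 0.0715
gripper_force: 0.0
```

Call:
{"method": "servo_tool", "body": {
  "moves": [0, 0, 0, 0, 0, 0.08, 0.82, 0, 0, 0, 0, 0, 0.08, 0.8, 0, 0, 0, 0, 0, 0.08, 0.78, 0, 0, 0, 0, 0, 0.04, 0.78, 0, 0, 0, 0, 0, 0, 0.78, 0, 0, 0, 0, 0, 0, 0.78, 0, 0, 0, 0, 0, 0, 0.78, 0, 0, 0, 0, 0, 0, 0.78]
}}

```text
time_s: 42.2
position: [0.4235, 0.3215, 0.0055]
tcp_rot: [2.326, 2.112, 0.0]
wrist_force: [-0.1, 0.5, 0.6]
opening: 0.0666
gripper_force: 0.0
```

Run:
```python
from h import *
p,q=state()
```

```text
t 42.2 pos [0.4235 0.3215 0.0055] yawx 84.48 zax [ 3.e-04  1.e-04 -1.e+00] F [-0.1  0.5  0.6] open 0.0666 grip 0.0 j [ 0.52  0.15 -0.27  1.16 -0.    2.19] tip 0.008
```

Call:
{"method": "servo_tool", "body": {
  "moves": [0, 0, 0, 0, 0, 0, 0.74, 0, 0, 0, 0, 0, 0, 0.7, 0, 0, 0, 0, 0, 0, 0.66, 0, 0, 0, 0, 0, 0, 0.6, 0, 0, 0, 0, 0, 0, 0.5, 0, 0, 0, 0, 0, 0, 0.5, 0, 0, 0, 0, 0, 0, 0.5, 0, 0, 0, 0, 0, 0, 0.5]
}}

```text
time_s: 43.0
position: [0.4235, 0.3215, 0.0062]
tcp_rot: [-2.326, -2.112, -0.0]
wrist_force: [-1.7, -1.5, 5.9]
opening: 0.0582
gripper_force: 41.6
```

Run:
```python
from h import *
p,q=state()
```

```text
t 43.0 pos [0.4235 0.3215 0.0062] yawx 84.48 zax [ 2.e-04  2.e-04 -1.e+00] F [-1.7 -1.5  5.9] open 0.0582 grip 41.6 j [ 0.52  0.15 -0.27  1.16  0.    2.19] tip 0.008
```

Gripped, with the underside at TCP minus 6.2 mm. I'll lift, turn back and measure the bore in the hand.

Call:
{"method": "servo_tool", "body": {
  "moves": [0, 0, 0, 0, 0, -0.3, 0.5, 0, 0, 0, 0, 0, -0.9, 0.5, 0, 0, 0, 0, 0, -1, 0.5, 0, 0, 0, 0, 0, -1, 0.5, 0, 0, -0.6, 0, 0, -1, 0.5, 0, 0, -0.5, 0, 0, -1, 0.5, 0, 0, 0, 0, 0, -1, 0.5, 0, 0, 0, 0, 0, -0.5, 0.5]
}}

```text
time_s: 43.8
position: [0.4244, 0.3219, 0.1753]
tcp_rot: [2.221, 2.22, 0.005]
wrist_force: [0.3, 0.7, -2.6]
opening: 0.0582
gripper_force: 43.3
```

Run:
```python
from h import *
p,q=state(); i=save('wrist','w16.png')
for k in (-.001,0,.001):
    b=bore(i,p,q,p[2]-.0062+.01+k); print(b,(b[0]-p[:2])*1000)
for n,P in (('w13',[.4343,-.0968,.1202]),):
    pass
togo(p,q,[.609,.1072,p[2]])
```

```text
t 43.8 pos [0.4244 0.3219 0.1753] yawx 89.98 zax [ 0.0031  0.0018 -1.    ] F [ 0.3  0.7 -2.6] open 0.0582 grip 43.3 j [ 0.52  0.06 -0.02  1.49 -0.    2.09] tip 0.008
(array([0.42539885, 0.32143586]), np.float32(23.976465), [(np.float64(23.003), np.float64(0.0005), np.float64(-0.0005)), (np.float64(22.8145), np.float64(0.001), np.float64(-0.001))]) [ 1.  -0.5]
(array([0.42539885, 0.32193586]), np.float32(24.17997), [(np.float64(23.4509), np.float64(0.001), np.float64(-0.0005)), (np.float64(23.3285), np.float64(0.0005), np.float64(-0.0))]) [1. 0.]
(array([0.42539885, 0.32243586]), np.float32(24.260298), [(np.float64(23.9562), np.float64(0.001), np.float64(-0.0)), (np.float64(23.4962), np.float64(0.0005), np.float64(0.0005))]) [1.  0.5]
togo units (x,y,z tool) [-8.59  7.39  0.01]
```

Call:
{"method": "servo_tool", "body": {
  "moves": [0, 0, 0, -0.5, 0.4, 0, 0.5, 0, 0, 0, -1, 0.9, 0, 0.5, 0, 0, 0, -1, 0.9, 0, 0.5, 0, 0, 0, -1, 0.9, 0, 0.5, 0, 0, 0, -1, 0.9, 0, 0.5, 0, 0, 0, -1, 0.9, 0, 0.5, 0, 0, 0, -1, 0.8, 0, 0.5, 0, 0, 0, -0.8, 0.7, 0, 0.5]
}}

```text
time_s: 44.65
position: [0.5835, 0.136, 0.1701]
tcp_rot: [-2.223, -2.218, 0.006]
wrist_force: [-0.1, -0.2, -1.4]
opening: 0.0583
gripper_force: 43.3
```

Call:
{"method": "servo_tool", "body": {
  "moves": [0, 0, 0, -0.6, 0.5, 0, 0.5, 0, 0, 0, -0.4, 0.3, 0, 0.5, 0, 0, 0, -0.24, 0.22, 0, 0.5, 0, 0, 0, 0, 0, 0, 0.5, 0, 0, 0, 0, 0, 0, 0.5, 0, 0, 0, 0, 0, 0, 0.5, 0, 0, 0, 0, 0, 0, 0.5, 0, 0, 0, 0, 0, 0, 0.5]
}}

```text
time_s: 45.45
position: [0.6086, 0.1085, 0.1731]
tcp_rot: [2.221, 2.222, 0.0]
wrist_force: [-0.2, 0.3, -1.5]
opening: 0.0576
gripper_force: 43.3
```

Run:
```python
from h import *
p,q=state(); i=save('wrist','w17.png'); s=save('side','s9.png')
cv2.imwrite('pics/c7.png',np.hstack([cv2.resize(i[200:360,197:357][:,:,::-1],(400,400),interpolation=2),cv2.resize(s[110:190,250:330][:,:,::-1],(400,400),interpolation=2)]))
```

```text
t 45.45 pos [0.6086 0.1085 0.1731] yawx 90.04 zax [ 3.e-04  1.e-04 -1.e+00] F [-0.2  0.3 -1.5] open 0.0576 grip 43.3 j [0.07 0.29 0.24 1.52 0.   1.64] tip 0.008
```

View pics/c7.png

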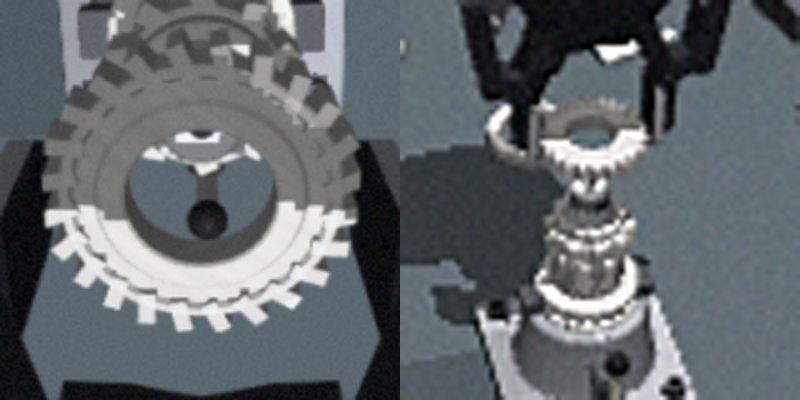

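The nose shows centred in the bore at about x=202 in the crop, so I'll lower it.

Call:
{"method": "servo_tool", "body": {
  "moves": [0, 0, 0, 0, 0, 0.2, 0.5, 0, 0, 0, 0, 0, 0.2, 0.5, 0, 0, 0, 0, 0, 0.2, 0.5, 0, 0, 0, 0, 0, 0.2, 0.5, 0, 0, 0, 0, 0, 0.2, 0.5, 0, 0, 0, 0, 0, 0.15, 0.5, 0, 0, 0, 0, 0, 0.1, 0.5, 0, 0, 0, 0, 0, 0.05, 0.5]
}}

```text
time_s: 46.35
position: [0.6087, 0.1078, 0.1399]
tcp_rot: [-2.222, -2.221, 0.001]
wrist_force: [-0.1, 0.2, -2.1]
opening: 0.0579
gripper_force: 43.3
```

Call:
{"method": "servo_tool", "body": {
  "moves": [0, 0, 0, 0, 0, 0.06, 0.5, 0, 0, 0, 0, 0, 0.06, 0.5, 0, 0, 0, 0, 0, 0.06, 0.5, 0, 0, 0, 0, 0, 0.06, 0.5, 0, 0, 0, 0, 0, 0.06, 0.5, 0, 0, 0, 0, 0, 0.06, 0.5, 0, 0, 0, 0, 0, 0.04, 0.5, 0, 0, 0, 0, 0, 0, 0.5]
}}

```text
time_s: 47.15
position: [0.6087, 0.1078, 0.13]
tcp_rot: [-2.222, -2.221, 0.0]
wrist_force: [-0.0, 0.2, -1.8]
opening: 0.0578
gripper_force: 43.3
```

Call:
{"method": "servo_tool", "body": {
  "moves": [0, 0, 0, 0, 0, 0.03, 0.5, 0, 0, 0, 0, 0, 0.03, 0.5, 0, 0, 0, 0, 0, 0.02, 0.5, 0, 0, 0, 0, 0, 0, 0.5, 0, 0, 0, 0, 0, 0, 0.5, 0, 0, 0, 0, 0, 0, 0.5, 0, 0, 0, 0, 0, 0, 0.5, 0, 0, 0, 0, 0, 0, 0.5]
}}

```text
time_s: 47.95
position: [0.6089, 0.1078, 0.1284]
tcp_rot: [2.222, 2.221, 0.0]
wrist_force: [0.5, -0.2, -0.8]
opening: 0.0582
gripper_force: 43.3
```

Call:
{"method": "servo_tool", "body": {
  "moves": [0, 0, 0, 0, 0, 0.02, 0.5, 0, 0, 0, 0, 0, 0.02, 0.5, 0, 0, 0, 0, 0, 0, 0.5, 0, 0, 0, 0, 0, 0, 0.5, 0, 0, 0, 0, 0, 0, 0.5, 0, 0, 0, 0, 0, 0, 0.5, 0, 0, 0, 0, 0, 0, 0.5, 0, 0, 0, 0, 0, 0, 0.5]
}}

```text
time_s: 48.75
position: [0.609, 0.1079, 0.1283]
tcp_rot: [2.221, 2.221, 0.001]
wrist_force: [-2.7, -0.5, 4.4]
opening: 0.0579
gripper_force: 44.0
```

It touched at TCP z = 0.1283, so the underside is at 122 mm and the cutter is home. I'll release and withdraw.

Call:
{"method": "servo_tool", "body": {
  "moves": [0, 0, 0, 0, 0, 0, 0.69, 0, 0, 0, 0, 0, 0, 0.73, 0, 0, 0, 0, 0, 0, 0.77, 0, 0, 0, 0, 0, 0, 0.81, 0, 0, 0, 0, 0, 0, 0.85, 0, 0, 0, 0, 0, 0, 0.88, 0, 0, 0, 0, 0, -0.4, 0.88, 0, 0, 0, 0, 0, -0.7, 0.88]
}}

```text
time_s: 49.55
position: [0.6078, 0.1077, 0.1538]
tcp_rot: [-2.22, -2.219, 0.004]
wrist_force: [-0.5, -0.9, -0.6]
opening: 0.0747
gripper_force: 0.0
```

Call:
{"method": "servo_tool", "body": {
  "moves": [0, 0, 0, 0, 0, -0.8, 0.88, 0, 0, 0, 0, 0, -0.8, 0.88, 0, 0, 0, -0.6, 0, -0.5, 0.88, 0, 0, 0, -1, 0, 0, 0.88, 0, 0, 0, -1, 0, 0, 0.88, 0, 0, 0, -1, 0, 0, 0.88, 0, 0, 0, -0.5, 0, 0, 0.88, 0, 0, 0, 0, 0, 0, 0.88]
}}

```text
time_s: 50.35
position: [0.6088, 0.0032, 0.2075]
tcp_rot: [2.225, 2.217, -0.0]
wrist_force: [0.8, 0.4, 0.0]
opening: 0.075
gripper_force: 0.0
```

Run:
```python
from h import *
p,q=state(); i=save('wrist','w18.png'); s=save('side','s10.png')
cv2.imwrite('pics/c8.png',np.hstack([cv2.resize(i[0:150,200:350][:,:,::-1],(400,400),interpolation=2),cv2.resize(s[110:210,240:340][:,:,::-1],(400,400),interpolation=2)]))
```

```text
t 50.35 pos [0.6088 0.0032 0.2075] yawx 89.8 zax [ 1.e-04 -3.e-04 -1.e+00] F [0.8 0.4 0. ] open 0.075 grip 0.0 j [-0.1   0.26  0.28  1.58 -0.    1.47] tip 0.008
```

View pics/c8.png

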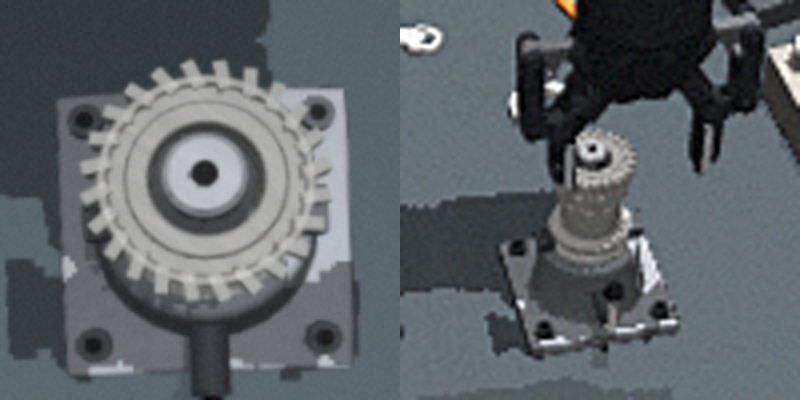

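The slotting cutter sits level and centred round the nose (nose at about (204,172) in the left crop), the stack is straight, and the gripper is clear. I'll hand the job in.

```bash
python3 -c "
from station import r
print(r.close_job())"
```

```text
the job is handed in; nothing more can be done
None
```

All four parts are on the arbor in the order asked, each lowered until it touched home before release, and the job was handed in at about 50 s; the hand-in returned no verdict.

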